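# Set up the folding ware stand and load it with cups

### The arm

A 6-joint arm with a two-finger parallel gripper is mounted at the origin on the work surface. World frame = base frame: x ahead of the robot, y to its left, z up, the work surface at z = 0. Lengths are in m, angles in rad, forces in N, time in s.
With the tool pointing down it reaches from about 0.35 to 0.85 m from the base axis. Payload 8.1 kg.
Tool frame: the origin (TCP) lies between the finger pads; the fingertips stand 25 mm ahead of it and the grasp point (between the pads) lies 6 mm ahead of it (robot.finger_overhang is the z of the fingertips in the tool frame, in m); z points along the fingers, y is the direction in which the jaws open and shut (so a half turn about z gives the same grasp; the last joint's range is limited). The gripper opens to 85 mm and grips with 20 to 120 N. Pads are 22 mm wide; open, the fingers measure 114 mm over their backs; the gripper's body (76 mm by 85 mm) begins 54 mm behind the grasp point. The pads swing forward as they close: fully open they stand 13 mm farther back than shut.
Start: joints at [-1.349, 0.13, 1.488, -0, 1.523, -0.085], TCP at [0.181, -0.572, 0.256] pointing down, gripper open.
Joint ranges: [-2.96, 2.96], [-0.89, 2.26], [0.02, 2.5], [-1.34, 4.48], [0, 2.73], [-2.66, 2.66]. Speed limits (rad/s): [2.39, 2.39, 2.79, 3.14, 3.14, 3.14].

### API

Orientations are given as a unit quaternion [x, y, z, w].
In Python, from plant import robot gives the robot as it stands.
- The arm moves only by the tool send_rows, never from a script. Its argument "series" is a list of rows, each an object of numbers: "dx", "dy", "dz": the shift along the world's x, y, z in mm; "ax", "ay", "az": the turn, a rotation vector about the world's x, y, z in rad; "claw": the opening, from 0 (shut) to 1 (fully open). A call has 1 to 5 rows; each row shifts and turns the pose as measured when the row begins; what a row does not reach is not made up. A row lasts 1/12 s, in which the tool goes at most 41.7 mm and 7.16 degrees, less where a joint would pass 70% of its speed; a pose out of reach is approached as far as the arm can. A call is refused whole if a number of a shift passes 41.7 or a number of a turn 0.125, either way. A call with a gripper value outside its range is refused whole. The fingers move at their own pace and stop on an object; "squeeze" is the grip in N (left out, the last holds). Time passes only in rows, so rows that do not move let the fingers close. It gives the time, the measured TCP pose, the force and the opening at its end, in the units of the state.
- robot.get_obs(): the state, without advancing time (a new reading comes with each control period).
- robot.get_image(name): name is "side" or "top"; returns (picture, depth): 420x560x3 uint8, red, green, blue; 420x560 float32, m along the optical axis (not along the pixel's ray), 0 where there is no reading.
- robot.camera_params(name): a dict with "fx", "fy", "cx", "cy" (pixels), "R" (3x3) and "t" (3): a world point X has camera coordinates R X + t. Camera axes: x right, y down, z forward; pixel columns grow to the right and rows downward; lengths in m; the calibration is good to about 2 mm. A picture is of the moment at which its call begins. camera_params takes no time and is no camera call.
- robot.job_done(): hands the job in, once; it reports no verdict.
The state is a dict: "clock": time; "joints": joint angles; "joint_velocities": joint speeds; "tau": joint torques, N m; "tcp_pos": TCP position; "ee_rot": TCP orientation; "ft_force": force on the tool from outside, world axes, zero at the start; "wrist_torque": the same for the moment, N m; "opening": opening from 0.0 (shut) to 1.0 (fully open).
Only numpy, scipy, OpenCV 4.12 (cv2) and the standard library are available. Lean on these libraries where they do the work, as an engineer would, in place of code of your own. Each camera call takes 0.05 s, during which the arm holds its last target.

### The job

Set up the drying stand: swing its folded yellow arm fully out until it seats in its end detent, then lock it with the red-knobbed pin, pushed fully home through the arm and the lug beneath it. Then lay the ware board flat across the yellow arm and the green rail, with both ends well supported, and stand every cup upright on the board. Leave the jar, the bowl and the brush where they are.

Things in the scene. Friction and masses are not known exactly. Their poses are not given: they have to be found in the camera images.
- stand: fixed folding stand; origin on the table under mid deck. Dark beam 44 x 270 x 60 mm high at its far side (x +83 to +127 mm, along y). Green fixed rail, 28 mm wide, along x at y = -100 mm, x -100 to +78, top z = 78 mm. Yellow arm hinged at x +105, y +100 mm (vertical axis): folded along -y over the beam; fully out it points to -x, parallel to the rail, 28 mm wide, top z = 78 mm, tip at x -100
- brace (a joint): swing of the yellow arm: 0 folded along the beam, 1.571 fully out against its end stop; a sprung ball detent has to be ridden over from about 0.95 to 1.3 and then holds the arm at the end (needs a few N at the handle)
- brace_hinge (a point): point on the arm's hinge axis, at the height of the arm's top (z = 78 mm)
- brace_handle (a point): middle of the orange upright round handle post at the arm's tip, 16 mm in diameter, 40 mm tall, standing on the arm (its foot is 22 mm below this point); 193 mm from the hinge axis
- brace_hole (a point): centre of the top mouth of the 13.5 mm hole through the arm (12 mm thick), 38 mm from the hinge axis
- stand_lughole (a point): centre of the top mouth of the 13.5 mm hole through the steel lug of the stand (12 mm thick, top at z = 58 mm); the arm's hole lies above it, 8 mm gap, when the arm is fully out
- block: fixed wooden parking block 56 x 56 x 45 mm high with a 13.5 mm hole in the middle, in which the pin stands at the start; origin under its centre
- pin: loose upright lock pin; origin at the tip of its rounded nose, z up along it. Steel shank 10 mm in diameter, 42 mm long; collar 20 mm in diameter from 42 to 47 mm; red round knob 18 mm in diameter from 47 to 81 mm. Fully home the collar lies on the arm, nose 36 mm above the table
- board: loose plywood ware board 300 (x) x 100 (y) x 12 mm, origin at the centre of its underside; on its top centre a dark wooden grip cleat 16 (x) x 60 (y) mm, from 12 to 40 mm high. It is laid with its x along the stand's y; between pin collar and handle post there are 137 mm, centred at x = -12 mm of the stand
- stand_deck (a point): middle of the place for the board: between the rails, at the height of their tops, 12 mm nearer the robot than the stand's origin
- cup0: loose straight-sided white cup without handle, 42 mm in diameter, 55 mm tall, wall 4 mm; origin at the centre of its underside; may be absent
- cup1: loose straight-sided terracotta cup without handle, 42 mm in diameter, 55 mm tall, wall 4 mm; origin at the centre of its underside; may be absent
- cup2: loose straight-sided white cup without handle, 42 mm in diameter, 55 mm tall, wall 4 mm; origin at the centre of its underside; may be absent
- cup3: loose straight-sided terracotta cup without handle, 42 mm in diameter, 55 mm tall, wall 4 mm; origin at the centre of its underside; may be absent
- jar: bystander: amber glaze jar, 60 mm in diameter, 75 mm tall
- bowl: bystander: blue bowl, 110 mm across, 45 mm tall
- brush: bystander: brush 180 mm long lying on the table

How it is judged:
By the outcome, as a careful person would: the job done as asked, in the order asked, and still so for the second after the job is handed in, with the robot touching nothing.
Of cup0, cup1, cup2, cup3 only 3 to 4 are there at a start; the rules pass over those that are not, and their reading is None.
At some moment in a run one of board, cup0, cup1, cup2, cup3 may be knocked a few centimetres aside while the robot is not near it.
It also fails if it takes over 200 s, if anything falls off the work surface, if the arm or the gripper's body presses on something with over 40 N, if the wrist force passes 120 N, or if a joint passes its speed limit or range.

## Working session

There is one attempt and no reset: what is moved stays moved. The work goes in short steps, Python scripts to look and compute and a tool call to move; the robot and the scene stay as the last step left them, time stands still between calls to the robot, and variables do not carry over. Pictures are saved under pics/ and viewed, and the job is handed in when it is done.

Besides the shell and the picture viewer there is one more tool, called as a command line: name --argument value ..., lists and objects as JSON in quotes. send_rows: Moves the arm, as the interface text tells. Its arguments: {"type":"object","properties":{"series":{"type":"array","items":{"type":"object","properties":{"dx":{"type":"number"},"dy":{"type":"number"},"dz":{"type":"number"},"ax":{"type":"number"},"ay":{"type":"number"},"az":{"type":"number"},"claw":{"type":"number"}}}},"squeeze":{"type":"number"}},"required":["series"]}

```bash
mkdir -p pics; ls
python3 - <<'E'
from plant import robot
import cv2,numpy as np
print(robot.get_obs())
for n in("side","top"):
    im,d=robot.get_image(n); cv2.imwrite(f"pics/{n}0.png",im[:,:,::-1]); np.savez(f"{n}0.npz",im=im,d=d)
    print(n,robot.camera_params(n))
E
```

```text
pics
{'clock': 0.0, 'joints': array([-1.34937383e+00,  1.31210178e-01,  1.48931612e+00, -1.84936301e-05,
        1.52299656e+00, -8.53805621e-02]), 'joint_velocities': array([ 7.21867399e-04, -7.29849057e-04,  4.99172766e-04, -4.21485004e-05,
        9.05239306e-04, -1.07370490e-03]), 'tau': array([ 8.17816835e-04, -5.69401288e+01, -5.00549877e+01, -2.55019977e-04,
        1.50537933e-02,  3.18069078e-05]), 'tcp_pos': array([ 0.181119  , -0.57146346,  0.25519489]), 'ee_rot': array([ 9.88256511e-01,  1.52800969e-01, -7.48108022e-05, -9.62239175e-04]), 'ft_force': array([-0.37637006,  0.65370525, -0.0726537 ]), 'wrist_torque': array([-0.01613551, -0.00973693, -0.03085354]), 'opening': 1.0001268168012685}
side {'fx': 508.51521227911206, 'fy': 508.51521227911206, 'cx': 283.03206874305835, 'cy': 203.51952534433988, 'R': array([[ 0.98934806, -0.14522287, -0.01003695],
       [-0.11280035, -0.72122978, -0.68344984],
       [ 0.0920136 ,  0.67730195, -0.72992847]]), 't': array([-0.51273169,  0.11074666,  1.25690629])}
top {'fx': 468.23731568768665, 'fy': 468.23731568768665, 'cx': 278.728161258177, 'cy': 214.2304046727605, 'R': array([[-0.02475087, -0.99954316,  0.01734549],
       [-0.9960653 ,  0.02318039, -0.08553702],
       [ 0.08509587, -0.01939436, -0.996184  ]]), 't': array([0.00260723, 0.50684839, 1.19759151])}
```

View pics/top0.png

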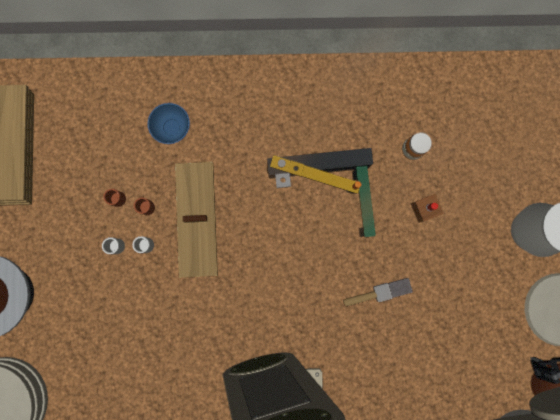

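View pics/side0.png

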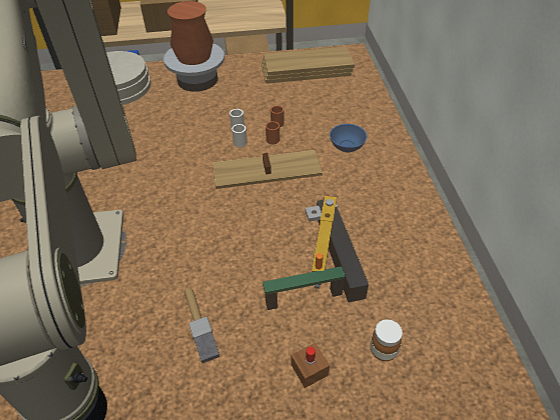

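The top view (image up = +x, left = +y) shows the stand at about (320,185), with the yellow arm slightly open from (283,163) to (357,187). The pin is in its block at (430,207), the board at (197,220), and the four cups at about (115,198), (145,207), (111,246) and (141,244). Next I'll measure them.

```bash
cat > h.py <<'E'
from plant import robot
import cv2,numpy as np
P={n:robot.camera_params(n) for n in("side","top")}
def grab(n,name=None):
    im,d=robot.get_image(n)
    if name: cv2.imwrite(f"pics/{name}.png",im[:,:,::-1])
    return im,d
def xyz(n,d):
    p=P[n]; v,u=np.mgrid[0:d.shape[0],0:d.shape[1]]
    c=np.stack([(u-p["cx"])/p["fx"]*d,(v-p["cy"])/p["fy"]*d,d],-1)
    return (c-p["t"])@p["R"]
def ray(n,u,v,z):
    p=P[n]; C=-p["R"].T@p["t"]; r=p["R"].T@np.array([(u-p["cx"])/p["fx"],(v-p["cy"])/p["fy"],1])
    return C+r*(z-C[2])/r[2]
def proj(n,X):
    p=P[n]; c=p["R"]@np.asarray(X)+p["t"]; return np.array([p["fx"]*c[0]/c[2]+p["cx"],p["fy"]*c[1]/c[2]+p["cy"]])
def hsv(im): return cv2.cvtColor(im,cv2.COLOR_RGB2HSV)
def blobs(m,mn=15):
    k,l,s,c=cv2.connectedComponentsWithStats(m.astype(np.uint8),connectivity=8)
    return [(l==i) for i in range(1,k) if s[i,4]>=mn]
def crop(im,x0,y0,x1,y1,f,name):
    cv2.imwrite(f"pics/{name}.png",cv2.resize(im[y0:y1,x0:x1,::-1],None,fx=f,fy=f,interpolation=cv2.INTER_NEAREST))
E
python3 - <<'E'
from h import *
for n in("top","side"):
    z=np.load(f"{n}0.npz"); im,d=z["im"],z["d"]; X=xyz(n,d); H=hsv(im)
    h,s,v=H[...,0],H[...,1],H[...,2]
    print(n)
    M={"yellow":(h>18)&(h<30)&(s>180)&(v>110),"green":(h>60)&(h<90)&(s>90),"red":((h<4)|(h>174))&(s>180)&(v>110),"orange":(h>4)&(h<14)&(s>190)&(v>150)}
    roi=(X[...,0]>.2)&(X[...,0]<.85)&(abs(X[...,1])<.6)
    for k,m in M.items():
        for b in blobs(m&roi&(d>0),8):
            p=X[b]; vv,uu=np.nonzero(b)
            print(k,b.sum(),"uv",uu.mean().round(1),vv.mean().round(1),"mean",p.mean(0).round(4),"min",p.min(0).round(3),"max",p.max(0).round(3), [c.round(3).tolist() for c in [p[uu.argmin()],p[uu.argmax()]]])
    hi=roi&(d>0)&(X[...,2]>.006)&(X[...,2]<.2)
    for b in blobs(hi,30):
        p=X[b]; vv,uu=np.nonzero(b)
        r=cv2.minAreaRect(p[:,:2].astype(np.float32)*1000)
        print("obj",b.sum(),uu.mean().round(),vv.mean().round(),np.round(r[0]),np.round(r[1]),round(r[2],1),"z",np.percentile(p[:,2],[5,50,95]).round(3))
z=np.load("top0.npz")["im"]; crop(z,250,130,450,280,4,"c0top")
crop(z,90,150,230,290,4,"c0b")
z=np.load("side0.npz")["im"]; crop(z,250,180,420,400,3,"c0side")
E
```

```text
top
yellow 9 uv 274.9 158.4 mean [ 0.6427 -0.0023  0.0776] min [ 0.639 -0.005  0.073] max [ 0.647 -0.     0.082] [[0.647, -0.0, 0.077], [0.643, -0.005, 0.082]]
yellow 658 uv 324.1 177.1 mean [ 0.5926 -0.1242  0.0782] min [ 0.553 -0.206  0.033] max [ 0.633 -0.032  0.11 ] [[0.63, -0.032, 0.078], [0.56, -0.205, 0.08]]
green 192 uv 362.0 174.9 mean [ 0.5964 -0.22    0.0772] min [ 0.561 -0.241  0.041] max [ 0.625 -0.206  0.084] [[0.617, -0.206, 0.076], [0.625, -0.241, 0.041]]
green 43 uv 370.0 232.3 mean [ 0.4516 -0.234   0.0781] min [ 0.445 -0.244  0.073] max [ 0.462 -0.223  0.083] [[0.453, -0.224, 0.077], [0.452, -0.244, 0.078]]
red 35 uv 433.8 205.6 mean [ 0.514  -0.3944  0.0848] min [ 0.508 -0.403  0.08 ] max [ 0.521 -0.387  0.089] [[0.519, -0.389, 0.081], [0.515, -0.402, 0.086]]
obj 1198 168.0 123.0 [748. 272.] [108. 107.] 68.2 z [0.008 0.023 0.046]
obj 578 416.0 146.0 [ 674. -369.] [56. 58.] 86.3 z [0.018 0.073 0.078]
obj 3709 331.0 176.0 [ 568. -116.] [280. 233.] 85.4 z [0.044 0.071 0.082]
obj 4347 196.0 220.0 [501. 208.] [300. 101.] 1.5 z [0.008 0.012 0.017]
obj 278 114.0 198.0 [5
[... 744 characters left out ...]
0.5141 -0.3963  0.0823] min [ 0.507 -0.404  0.045] max [ 0.521 -0.371  0.086] [[0.513, -0.371, 0.045], [0.521, -0.394, 0.083]]
obj 485 275.0 124.0 [548. 374.] [127.  41.] 72.5 z [0.011 0.039 0.055]
obj 488 238.0 127.0 [438. 377.] [ 42. 124.] 0.7 z [0.011 0.041 0.055]
obj 746 348.0 136.0 [748. 270.] [110. 108.] 31.2 z [0.009 0.029 0.045]
obj 2658 266.0 168.0 [503. 208.] [300. 110.] 1.6 z [0.008 0.011 0.017]
obj 4408 326.0 259.0 [ 549. -126.] [227. 273.] 4.4 z [0.02  0.061 0.08 ]
obj 1118 201.0 330.0 [ 297. -261.] [ 42. 180.] 13.5 z [0.012 0.017 0.021]
obj 1025 387.0 340.0 [ 676. -376.] [58. 58.] 27.3 z [0.016 0.069 0.076]
obj 1060 310.0 364.0 [ 515. -397.] [57. 58.] 20.2 z [0.013 0.044 0.081]
```

```bash
ls pics
```

```text
c0b.png
c0side.png
c0top.png
side0.png
top0.png
```

View pics/c0top.png

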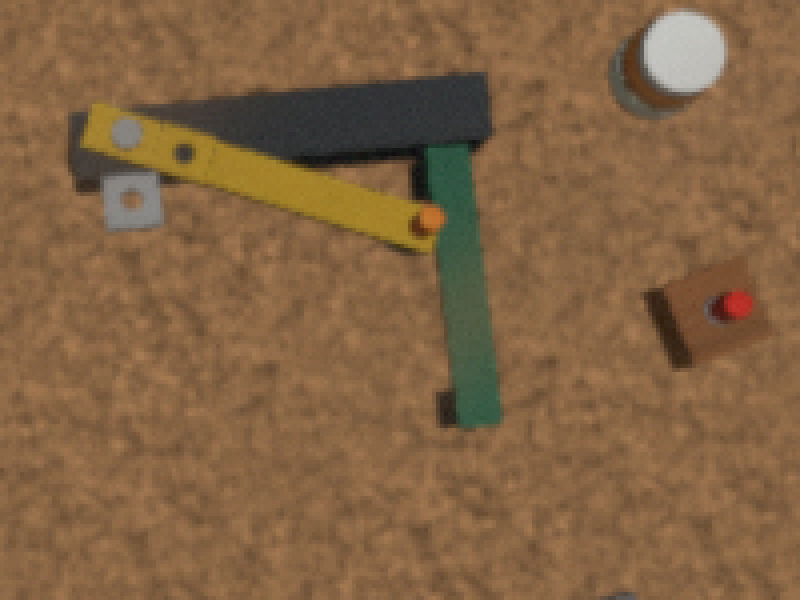

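View pics/c0side.png

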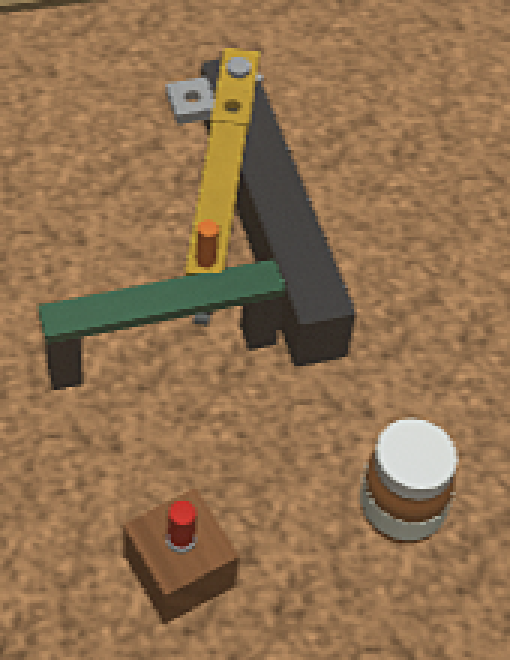

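View pics/c0b.png

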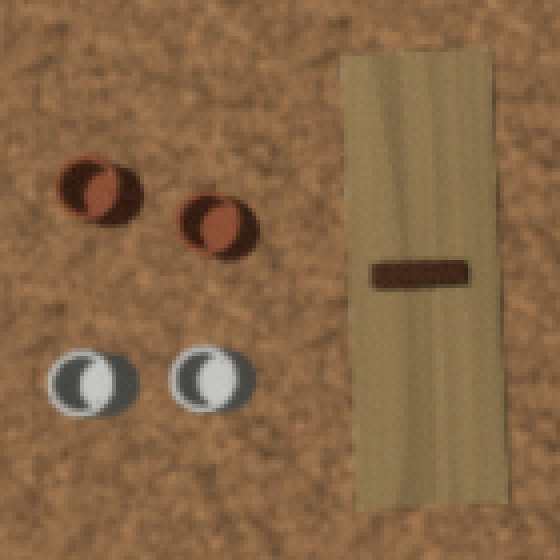

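Run:
```python
from h import *
f=lambda a,b,z:ray("top",a/4+250-.375,b/4+130-.375,z)
g=lambda a,b,z:ray("side",a/3+250-.33,b/3+180-.33,z)
print("hinge",f(127,133,.080),g(238,66,.08)); print("hole",f(185,152,.078),g(232,106,.078)); print("handletop",f(430,216,.118),g(207,228,.118))
print("lug",f(131,199,.058),g(192,97,.058))
print("railnear",f(480,424,.078),g(42,322,.078)); print("railfar",f(447,146,.078))
print("pin top",f(738,304,.084))
z=np.load("top0.npz"); im,d=z["im"],z["d"]; X=xyz("top",d); H=hsv(im); h,s,v=[H[...,i] for i in range(3)]
roi=(X[...,0]>.4)&(X[...,0]<.85)&(abs(X[...,1])<.5)
gm=(h>40)&(h<95)&(s>60)&roi&(abs(X[...,2]-.078)<.008)
p=X[gm][:,:2].astype(np.float32)*1000; print("rail",gm.sum(),cv2.minAreaRect(p))
for n in("side",):
    z=np.load("side0.npz"); im,d=z["im"],z["d"]; Xs=xyz("side",d); H=hsv(im); h,s,v=[H[...,i] for i in range(3)]
    gs=(h>40)&(h<95)&(s>60)&(abs(Xs[...,2]-.078)<.008)&(Xs[...,0]>.4)&(Xs[...,1]<-.1)&(Xs[...,1]>-.3)
    print("rail side",gs.sum(),cv2.minAreaRect(Xs[gs][:,:2].astype(np.float32)*1000))
# beam
bm=roi&(abs(X[...,2]-.060)<.006)&(s<90)&(X[...,1]<.03)&(X[...,1]>-.28)
b=max(blobs(bm),key=lambda b:b.sum()); print("beam",b.sum(),cv2.minAreaRect(X[b][:,:2].astype(np.float32)*1000))
bl=(abs(X[...,2]-.045)<.006)&(X[...,1]<-.34)&(X[...,1]>-.45)&(X[...,0]>.45)&(X[...,0]<.57)
b=max(blobs(bl),key=lambda b:b.sum()); print("block",b.sum(),cv2.minAreaRect(X[b][:,:2].astype(np.float32)*1000))
z=np.load("top0.npz"); im=z["im"];H=hsv(im); h,s,v=[H[...,i] for i in range(3)]
for nm,m in (("rim",(abs(X[...,2]-.055)<.005)&(X[...,1]>.3)&(X[...,1]<.45)&(X[...,0]<.65)),):
    for b in blobs(m): print(nm,b.sum(),cv2.minEnclosingCircle(X[b][:,:2].astype(np.float32)*1000))
m=(X[...,2]>.03)&(X[...,1]>.15)&(X[...,1]<.26)&(X[...,0]<.65)&(X[...,0]>.4)
for b in blobs(m,8): print("cleat",b.sum(),cv2.minAreaRect(X[b][:,:2].astype(np.float32)*1000),X[b].mean(0))
```

```text
hinge [ 0.63059682 -0.01824584  0.08      ] [ 0.63082984 -0.01463191  0.08      ]
hole [ 0.61815651 -0.05433977  0.078     ] [ 0.61753299 -0.05512717  0.078     ]
handletop [ 0.56838527 -0.19908064  0.118     ] [ 0.56684909 -0.20141687  0.118     ]
lug [ 0.59237577 -0.02033088  0.058     ] [ 0.59180438 -0.0229628   0.058     ]
railnear [ 0.44342659 -0.23272174  0.078     ] [ 0.4428393  -0.23570431  0.078     ]
railfar [ 0.61842736 -0.21915302  0.078     ]
pin top [ 0.51393235 -0.39557795  0.084     ]
rail 699 ((530.6786499023438, -225.16110229492188), (176.7325439453125, 28.36594009399414), 4.474316120147705)
rail side 973 ((531.3827514648438, -226.4679718017578), (177.01222229003906, 33.3535041809082), 4.2863359451293945)
beam 26 ((662.753173828125, -195.7710418701172), (6.384791851043701, 36.797119140625), 7.328746318817139)
block 412 ((513.5678100585938, -395.5883483886719), (55.68435287475586, 58.001827239990234), 19.928428649902344)
rim 86 ((558.6255493164062, 413.91668701171875), 21.606456756591797)
rim 80 ((534.473876953125, 337.77496337890625), 21.67656707763672)
rim 78 ((435.7955627441406, 340.2288818359375), 20.768421173095703)
rim 80 ((434.2462463378906, 416.1103820800781), 21.501911163330078)
cleat 153 ((500.8354797363281, 209.00576782226562), (59.3552360534668, 15.94477653503418), 88.90673828125) [0.50037956 0.20814401 0.03949114]
```

Stand frame: origin about (0.5345, -0.1252), yaw about 4.4°, hinge (0.631, -0.017). The arm is at about 0.41 rad and the handle at (0.568, -0.200). I'm moving to the handle with the jaws along its tangent (yaw -19°).

send_rows --series '[{"dx":29,"dy":29,"az":0.12},{"dx":29,"dy":29,"az":0.12},{"dx":29,"dy":29,"az":0.12},{"dx":29,"dy":29,"az":0.12},{"dx":29,"dy":29,"az":0.12}]'

```text
invalid input
```

send_rows --series '[{"dx":29,"dy":28,"az":0.12},{"dx":29,"dy":28,"az":0.12},{"dx":29,"dy":28,"az":0.08},{"dx":29,"dy":28},{"dx":29,"dy":28}]'

```text
invalid input
```

send_rows --series '[{"dx":29,"dy":29,"dz":0,"ax":0,"ay":0,"az":0.12,"claw":1},{"dx":29,"dy":29,"dz":0,"ax":0,"ay":0,"az":0.12,"claw":1}]'

```text
clock: 0.27
tcp_pos: [0.2347, -0.5159, 0.2535]
ee_rot: [0.964, 0.268, -0.001, -0.001]
ft_force: [1.0, 0.2, 0.6]
opening: 0.996
```

All keys are needed in every row. Continuing.

send_rows --series '[{"dx":30,"dy":29,"dz":0,"ax":0,"ay":0,"az":0.12,"claw":1},{"dx":30,"dy":29,"dz":0,"ax":0,"ay":0,"az":0.12,"claw":1},{"dx":30,"dy":29,"dz":0,"ax":0,"ay":0,"az":0.12,"claw":1},{"dx":30,"dy":29,"dz":0,"ax":0,"ay":0,"az":0.12,"claw":1},{"dx":30,"dy":29,"dz":0,"ax":0,"ay":0,"az":0.12,"claw":1}]'

```text
clock: 0.68
tcp_pos: [0.3834, -0.3673, 0.2505]
ee_rot: [0.835, 0.55, -0.002, -0.003]
ft_force: [-0.2, -0.6, -0.1]
opening: 1.006
```

send_rows --series '[{"dx":30,"dy":29,"dz":0,"ax":0,"ay":0,"az":0.1,"claw":1},{"dx":30,"dy":29,"dz":0,"ax":0,"ay":0,"az":0,"claw":1},{"dx":30,"dy":29,"dz":0,"ax":0,"ay":0,"az":0,"claw":1},{"dx":30,"dy":29,"dz":0,"ax":0,"ay":0,"az":0,"claw":1},{"dx":30,"dy":29,"dz":0,"ax":0,"ay":0,"az":0,"claw":0.7}]'

```text
clock: 1.1
tcp_pos: [0.5309, -0.2199, 0.2489]
ee_rot: [0.802, 0.597, -0.003, -0.004]
ft_force: [0.3, -0.2, 0.3]
opening: 0.883
```

send_rows --series '[{"dx":19,"dy":10,"dz":-20,"ax":0,"ay":0,"az":-0.04,"claw":0.7},{"dx":18,"dy":9,"dz":-30,"ax":0,"ay":0,"az":0,"claw":0.6},{"dx":0,"dy":0,"dz":-30,"ax":0,"ay":0,"az":0,"claw":0.6},{"dx":0,"dy":0,"dz":0,"ax":0,"ay":0,"az":0,"claw":0.6},{"dx":0,"dy":0,"dz":0,"ax":0,"ay":0,"az":0,"claw":0.6}]'

```text
clock: 1.52
tcp_pos: [0.5752, -0.1903, 0.1668]
ee_rot: [0.811, 0.585, -0.001, -0.004]
ft_force: [-0.0, -0.4, 1.4]
opening: 0.6
```

send_rows --series '[{"dx":-7,"dy":-10,"dz":-15,"ax":0,"ay":0,"az":0,"claw":0.6},{"dx":0,"dy":0,"dz":-15,"ax":0,"ay":0,"az":0,"claw":0.6},{"dx":0,"dy":0,"dz":-15,"ax":0,"ay":0,"az":0,"claw":0.6},{"dx":0,"dy":0,"dz":-5,"ax":0,"ay":0,"az":0,"claw":0.6},{"dx":0,"dy":0,"dz":0,"ax":0,"ay":0,"az":0,"claw":0.6}]'

```text
clock: 1.93
tcp_pos: [0.5686, -0.2031, 0.1208]
ee_rot: [0.812, 0.583, 0.0, -0.002]
ft_force: [0.5, -0.4, 0.4]
opening: 0.603
```

Run:
```python
from h import *
im,d=grab("side"); crop(im,230,180,400,330,4,"s1")
print(robot.get_obs()["tcp_pos"], robot.get_obs()["ft_force"])
```

```text
[ 0.56876306 -0.20316328  0.12133059] [-0.31282715  0.64404432  0.87507178]
```

View pics/s1.png

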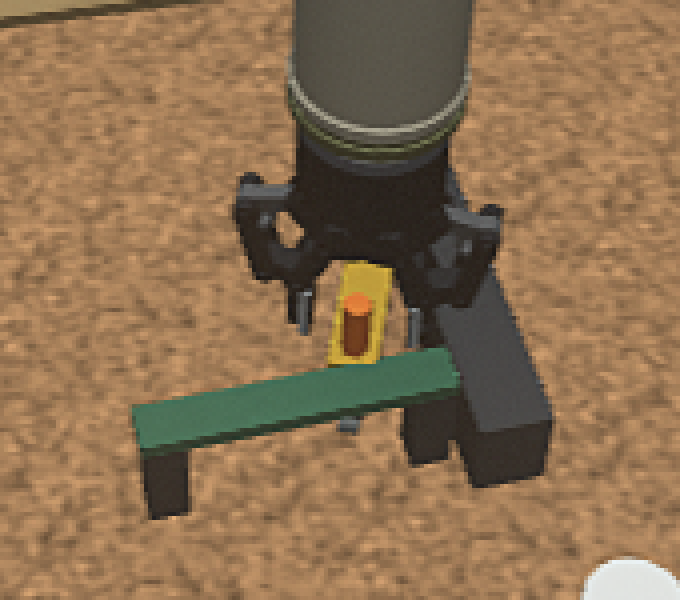

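The orange post at (355,325) stands between the fingers at (302,312) and (413,325). I'm lowering a bit and closing.

send_rows --series '[{"dx":-1,"dy":3,"dz":-7,"ax":0,"ay":0,"az":0,"claw":0.3},{"dx":0,"dy":0,"dz":0,"ax":0,"ay":0,"az":0,"claw":0},{"dx":0,"dy":0,"dz":0,"ax":0,"ay":0,"az":0,"claw":0},{"dx":0,"dy":0,"dz":0,"ax":0,"ay":0,"az":0,"claw":0},{"dx":0,"dy":0,"dz":0,"ax":0,"ay":0,"az":0,"claw":0}]' --squeeze 40

```text
clock: 2.4
tcp_pos: [0.5692, -0.2008, 0.1175]
ee_rot: [0.812, 0.583, 0.001, 0.001]
ft_force: [0.2, -0.2, -4.7]
opening: 0.173
```

send_rows --series '[{"dx":0,"dy":0,"dz":0,"ax":0,"ay":0,"az":0,"claw":0},{"dx":0,"dy":0,"dz":0,"ax":0,"ay":0,"az":0,"claw":0}]'

```text
clock: 2.57
tcp_pos: [0.5691, -0.2008, 0.1175]
ee_rot: [0.812, 0.583, 0.001, 0.001]
ft_force: [-0.0, -0.7, -2.7]
opening: 0.17
```

Run:
```python
import numpy as np
h=np.array([631.5,-17.4]);a0=np.arctan2(-183.4,-62.4)
n=0;p=h+193.3*np.array([np.cos(a0),np.sin(a0)])
for k in range(1,17):
    a=a0-.08*k; q=h+193.3*np.array([np.cos(a),np.sin(a)]); print(k,(q-p).round(1),q.round(1),np.degrees(a).round(1)); p=q
```

```text
1 [-14.4   5.6] [ 554.8 -194.8] -113.4
2 [-13.9   6.7] [ 540.9 -188.1] -118.0
3 [-13.4   7.8] [ 527.5 -180.4] -122.5
4 [-12.7   8.8] [ 514.8 -171.5] -127.1
5 [-11.9   9.8] [ 502.9 -161.7] -131.7
6 [-11.1  10.7] [ 491.8 -151. ] -136.3
7 [-10.2  11.6] [ 481.5 -139.4] -140.9
8 [-9.3 12.4] [ 472.3 -127. ] -145.5
9 [-8.2 13.1] [ 464.  -113.9] -150.0
10 [-7.2 13.7] [ 456.8 -100.2] -154.6
11 [-6.1 14.2] [450.8 -86. ] -159.2
12 [-4.9 14.7] [445.9 -71.3] -163.8
13 [-3.7 15. ] [442.2 -56.3] -168.4
14 [-2.5 15.3] [439.7 -41.1] -173.0
15 [-1.3 15.4] [438.4 -25.7] -177.5
16 [-0.  15.5] [438.3 -10.2] -182.1
```

send_rows --series '[{"dx":-14.4,"dy":5.6,"dz":0,"ax":0,"ay":0,"az":-0.08,"claw":0},{"dx":-13.9,"dy":6.7,"dz":0,"ax":0,"ay":0,"az":-0.08,"claw":0},{"dx":-13.4,"dy":7.8,"dz":0,"ax":0,"ay":0,"az":-0.08,"claw":0}]'

```text
clock: 2.82
tcp_pos: [0.5279, -0.1815, 0.1174]
ee_rot: [0.878, 0.479, 0.001, 0.001]
ft_force: [0.4, 1.4, -0.3]
opening: 0.168
```

send_rows --series '[{"dx":-12.7,"dy":9,"dz":0,"ax":0,"ay":0,"az":-0.08,"claw":0},{"dx":-11.9,"dy":10,"dz":0,"ax":0,"ay":0,"az":-0.08,"claw":0},{"dx":-11.1,"dy":10.7,"dz":0,"ax":0,"ay":0,"az":-0.08,"claw":0},{"dx":-10.2,"dy":11.6,"dz":0,"ax":0,"ay":0,"az":-0.08,"claw":0}]'

```text
clock: 3.15
tcp_pos: [0.4794, -0.1387, 0.1175]
ee_rot: [0.946, 0.325, 0.001, 0.001]
ft_force: [2.7, 2.5, -3.2]
opening: 0.173
```

send_rows --series '[{"dx":-8,"dy":12.0,"dz":0,"ax":0,"ay":0,"az":-0.08,"claw":0},{"dx":-8,"dy":13.1,"dz":0,"ax":0,"ay":0,"az":-0.08,"claw":0},{"dx":-7,"dy":13.7,"dz":0,"ax":0,"ay":0,"az":-0.08,"claw":0}]'

```text
clock: 3.4
tcp_pos: [0.4542, -0.0984, 0.1175]
ee_rot: [0.979, 0.203, 0.001, 0.001]
ft_force: [6.8, 3.0, -5.3]
opening: 0.169
```

send_rows --series '[{"dx":-4.5,"dy":13.5,"dz":0,"ax":0,"ay":0,"az":-0.08,"claw":0},{"dx":-4,"dy":14.5,"dz":0,"ax":0,"ay":0,"az":-0.08,"claw":0},{"dx":-3,"dy":15,"dz":0,"ax":0,"ay":0,"az":-0.08,"claw":0}]'

```text
clock: 3.65
tcp_pos: [0.4398, -0.0532, 0.1175]
ee_rot: [0.997, 0.079, -0.001, 0.001]
ft_force: [2.5, 1.6, -5.4]
opening: 0.169
```

send_rows --series '[{"dx":-1,"dy":11,"dz":0,"ax":0,"ay":0,"az":-0.05,"claw":0},{"dx":-1,"dy":8,"dz":0,"ax":0,"ay":0,"az":-0.03,"claw":0},{"dx":0,"dy":4,"dz":0,"ax":0,"ay":0,"az":0,"claw":0},{"dx":0,"dy":3,"dz":0,"ax":0,"ay":0,"az":0,"claw":0}]'

```text
clock: 3.98
tcp_pos: [0.437, -0.032, 0.1175]
ee_rot: [0.999, 0.035, -0.0, 0.009]
ft_force: [0.7, -20.7, -7.6]
opening: 0.17
```

The arm is against the stop: -20 N in y, at the predicted position. I'm releasing and looking.

send_rows --series '[{"dx":0,"dy":0,"dz":0,"ax":0,"ay":0,"az":0,"claw":0.6},{"dx":0,"dy":0,"dz":0,"ax":0,"ay":0,"az":0,"claw":0.6},{"dx":0,"dy":0,"dz":0,"ax":0,"ay":0,"az":0,"claw":0.6},{"dx":0,"dy":0,"dz":25,"ax":0,"ay":0,"az":0,"claw":0.6},{"dx":0,"dy":0,"dz":40,"ax":0,"ay":0,"az":0,"claw":0.6}]'

```text
clock: 4.4
tcp_pos: [0.4322, -0.0315, 0.177]
ee_rot: [0.999, 0.035, -0.006, 0.008]
ft_force: [0.8, -0.8, -0.1]
opening: 0.597
```

send_rows --series '[{"dx":10,"dy":-40,"dz":10,"ax":0,"ay":0,"az":0,"claw":0.6},{"dx":10,"dy":-40,"dz":10,"ax":0,"ay":0,"az":0,"claw":0.6},{"dx":10,"dy":-40,"dz":10,"ax":0,"ay":0,"az":0,"claw":0.6},{"dx":10,"dy":-40,"dz":10,"ax":0,"ay":0,"az":0,"claw":0.6},{"dx":10,"dy":-40,"dz":0,"ax":0,"ay":0,"az":0,"claw":0.6}]'

```text
clock: 4.82
tcp_pos: [0.4875, -0.2268, 0.2307]
ee_rot: [0.999, 0.043, 0.003, 0.009]
ft_force: [0.1, -0.3, 0.5]
opening: 0.601
```

Run:
```python
from h import *
im,d=grab("side","side2"); np.savez("side2.npz",im=im,d=d);crop(im,230,170,420,390,3,"s2")
im,d=grab("top","top2"); np.savez("top2.npz",im=im,d=d);crop(im,250,130,450,280,4,"t2")
```

```text
(no output)
```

View pics/s2.png

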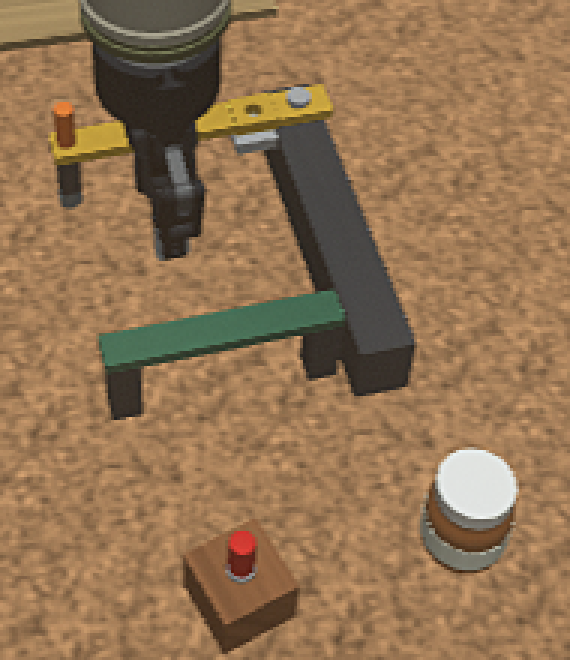

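View pics/top2.png

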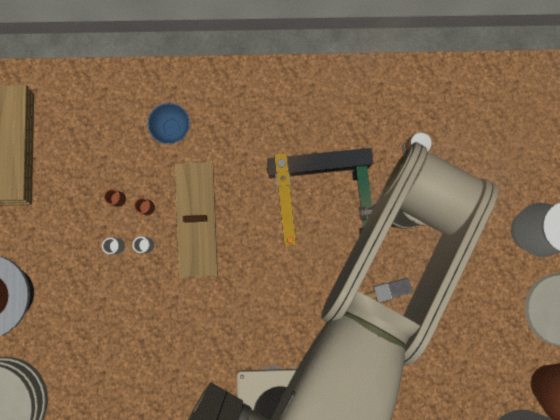

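View pics/t2.png

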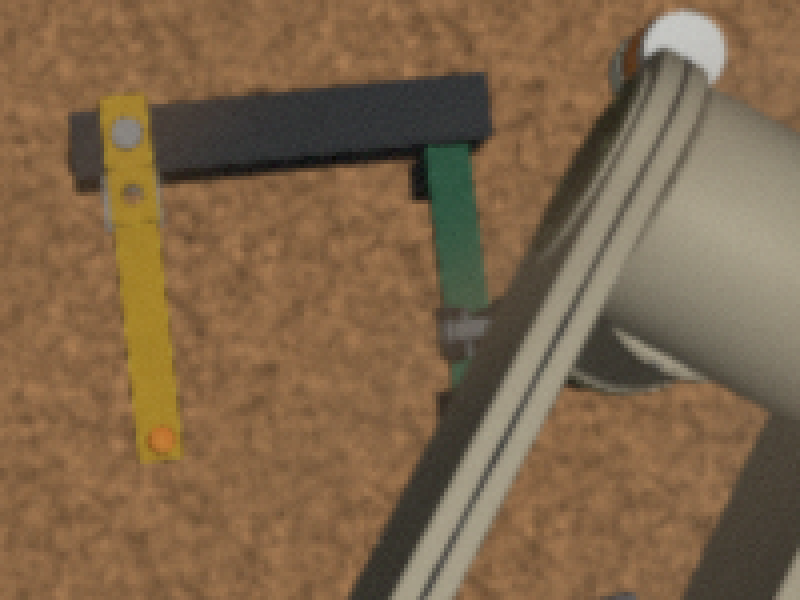

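```bash
cat >> h.py <<'E'
from scipy.spatial.transform import Rotation as Ro
def down_fix(jaw_deg):
    """rotvec to bring tool to pointing down with jaw yaw jaw_deg (mod 180, nearest)"""
    R0=Ro.from_quat(robot.get_obs()["ee_rot"]); best=None
    for k in (-360,-180,0,180,360):
        x=np.radians(jaw_deg+k+90)
        R1=Ro.from_matrix(np.array([[np.cos(x),np.sin(x),0],[np.sin(x),-np.cos(x),0],[0,0,-1]]))
        r=(R1*R0.inv()).as_rotvec()
        if best is None or np.linalg.norm(r)<np.linalg.norm(best): best=r
    return best
def st(jaw=None):
    o=robot.get_obs(); y=Ro.from_quat(o["ee_rot"]).as_matrix()
    print("tcp",(o["tcp_pos"]*1000).round(1),"jawyaw",np.degrees(np.arctan2(y[1,1],y[0,1])).round(1),"z",y[:,2].round(3),"q",np.degrees(o["joints"]).round(0),"F",o["ft_force"].round(1),"op",round(float(o["opening"]),3))
    if jaw is not None: print("fix",down_fix(jaw).round(3))
E
python3 - <<'E'
from h import *
f=lambda a,b,z:ray("top",a/4+250-.375,b/4+130-.375,z)
g=lambda a,b,z:ray("side",a/3+230-.33,b/3+170-.33,z)
print("hole",f(132,191,.078),g(253,109,.078)); print("handletop",f(162,437,.118),g(63,107,.118)); print("hinge",f(127,133,.08),g(298,96,.08))
st(-70)
E
```

```text
hole [ 0.59419805 -0.02050035  0.078     ] [ 0.59223885 -0.0213854   0.078     ]
handletop [ 0.43886151 -0.03343633  0.118     ] [ 0.43817114 -0.03268711  0.118     ]
hinge [ 0.63059682 -0.01824584  0.08      ] [ 0.63082984 -0.01463191  0.08      ]
tcp [ 486.8 -229.9  228.2] jawyaw -85.4 z [ 0.004 -0.017 -1.   ] q [-30.  -2.  98.  -1.  83.  55.] F [0.3 1.1 0.1] op 0.6
fix [0.017 0.007 0.269]
```

The arm is fully out: the hole at (132,191) in the crop lies over the lug, at about (0.5935, -0.0207). Next is the pin, with the jaw yaw kept at -85.6° and the small tilt corrected.

send_rows --series '[{"dx":7,"dy":-38,"dz":-15,"ax":0.017,"ay":0.007,"az":0,"claw":0.7},{"dx":7,"dy":-38,"dz":-20,"ax":0,"ay":0,"az":0,"claw":0.7},{"dx":7,"dy":-38,"dz":-20,"ax":0,"ay":0,"az":0,"claw":0.7},{"dx":5,"dy":-32,"dz":-20,"ax":0,"ay":0,"az":0,"claw":0.7},{"dx":1,"dy":-14,"dz":0,"ax":0,"ay":0,"az":0,"claw":0.7}]'

```text
clock: 5.33
tcp_pos: [0.5161, -0.3867, 0.1555]
ee_rot: [0.999, 0.042, 0.003, -0.001]
ft_force: [-0.9, 1.5, -0.9]
opening: 0.699
```

send_rows --series '[{"dx":0,"dy":0,"dz":0,"ax":0,"ay":0,"az":0,"claw":0.7}]'

```text
clock: 5.42
tcp_pos: [0.5157, -0.389, 0.1544]
ee_rot: [0.999, 0.041, 0.002, -0.001]
ft_force: [0.2, -0.2, 0.7]
opening: 0.702
```

Run:
```python
from h import *
st(-85.6)
```

```text
tcp [ 515.7 -389.   154.4] jawyaw -85.3 z [ 0.005  0.003 -1.   ] q [-42.  18.  84.   0.  78.  44.] F [ 0.2 -0.2  0.7] op 0.702
fix [-0.003  0.005 -0.005]
```

send_rows --series '[{"dx":-1.5,"dy":-7,"dz":-10,"ax":-0.003,"ay":0.005,"az":0,"claw":0.6},{"dx":0,"dy":0,"dz":-20,"ax":0,"ay":0,"az":0,"claw":0.6},{"dx":0,"dy":0,"dz":-20,"ax":0,"ay":0,"az":0,"claw":0.6},{"dx":0,"dy":0,"dz":-14,"ax":0,"ay":0,"az":0,"claw":0.6},{"dx":0,"dy":0,"dz":0,"ax":0,"ay":0,"az":0,"claw":0.6}]'

```text
clock: 5.83
tcp_pos: [0.5155, -0.3934, 0.0886]
ee_rot: [0.999, 0.042, 0.001, 0.0]
ft_force: [-0.0, -0.2, -0.9]
opening: 0.6
```

Run:
```python
from h import *
st(-85.6); im,d=grab("side"); crop(im,230,250,400,410,4,"s3")
```

```text
tcp [ 515.5 -393.4   88.6] jawyaw -85.2 z [ 0.002 -0.    -1.   ] q [-42.  22.  86.   0.  72.  43.] F [-0.  -0.2 -0.9] op 0.6
fix [ 0.     0.002 -0.006]
```

View pics/s3.png

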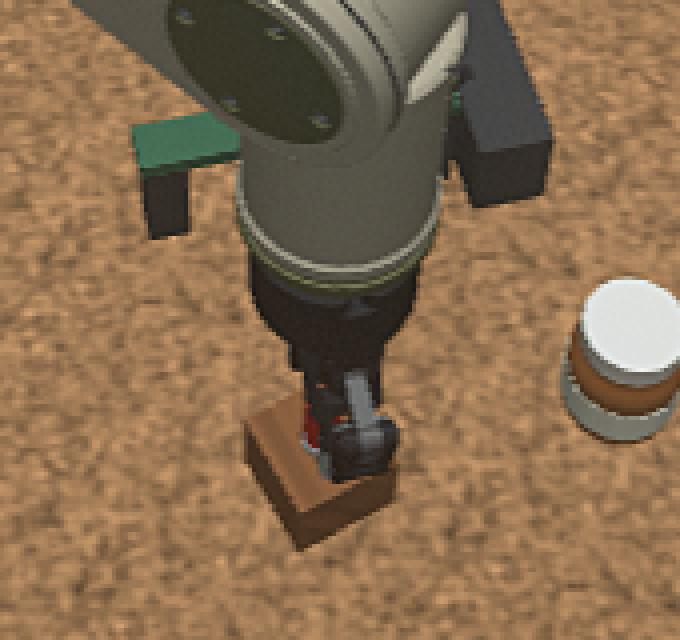

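send_rows --series '[{"dx":-1.3,"dy":-2.6,"dz":-8,"ax":0,"ay":0.002,"az":-0.006,"claw":0.5},{"dx":0,"dy":0,"dz":0,"ax":0,"ay":0,"az":0,"claw":0},{"dx":0,"dy":0,"dz":0,"ax":0,"ay":0,"az":0,"claw":0},{"dx":0,"dy":0,"dz":0,"ax":0,"ay":0,"az":0,"claw":0},{"dx":0,"dy":0,"dz":0,"ax":0,"ay":0,"az":0,"claw":0}]' --squeeze 50

```text
clock: 6.3
tcp_pos: [0.5173, -0.396, 0.0866]
ee_rot: [0.999, 0.04, 0.003, 0.003]
ft_force: [-0.3, -1.0, 0.6]
opening: 0.187
```

send_rows --series '[{"dx":0,"dy":0,"dz":0,"ax":0,"ay":0,"az":0,"claw":0},{"dx":0,"dy":0,"dz":0,"ax":0,"ay":0,"az":0,"claw":0}]'

```text
clock: 6.47
tcp_pos: [0.5177, -0.3963, 0.0877]
ee_rot: [0.999, 0.04, 0.003, 0.003]
ft_force: [-1.1, 0.7, -0.6]
opening: 0.189
```

Run:
```python
from h import *
st(-85.6)
```

```text
tcp [ 517.7 -396.3   87.7] jawyaw -85.5 z [ 0.006 -0.006 -1.   ] q [-42.  22.  86.   0.  71.  44.] F [-1.1  0.7 -0.6] op 0.189
fix [ 0.006  0.006 -0.003]
```

The grip sits about 9 mm high and 3 mm off along the pads, so I'm re-gripping.

send_rows --series '[{"dx":0,"dy":0,"dz":0,"ax":0,"ay":0,"az":0,"claw":0.4},{"dx":0,"dy":0,"dz":0,"ax":0,"ay":0,"az":0,"claw":0.4},{"dx":-4,"dy":0,"dz":-6,"ax":0.006,"ay":0.006,"az":0,"claw":0.4},{"dx":-1,"dy":0,"dz":-5,"ax":0,"ay":0,"az":0,"claw":0.4},{"dx":0,"dy":0,"dz":-2,"ax":0,"ay":0,"az":0,"claw":0.4}]'

```text
clock: 6.88
tcp_pos: [0.513, -0.3973, 0.0754]
ee_rot: [0.999, 0.04, 0.001, 0.001]
ft_force: [-0.9, 0.6, 0.4]
opening: 0.4
```

Run:
```python
from h import *
st(-85.6)
```

```text
tcp [ 513.  -397.3   75.4] jawyaw -85.5 z [ 0.002 -0.001 -1.   ] q [-42.  23.  86.   0.  70.  43.] F [-0.9  0.6  0.4] op 0.4
fix [ 0.001  0.002 -0.002]
```

send_rows --series '[{"dx":1,"dy":0.5,"dz":5,"ax":0,"ay":0,"az":0,"claw":0.3},{"dx":0,"dy":0,"dz":0,"ax":0,"ay":0,"az":0,"claw":0},{"dx":0,"dy":0,"dz":0,"ax":0,"ay":0,"az":0,"claw":0},{"dx":0,"dy":0,"dz":0,"ax":0,"ay":0,"az":0,"claw":0},{"dx":0,"dy":0,"dz":0,"ax":0,"ay":0,"az":0,"claw":0}]' --squeeze 60

```text
clock: 7.3
tcp_pos: [0.5136, -0.3964, 0.0802]
ee_rot: [0.999, 0.039, 0.0, 0.0]
ft_force: [-0.3, 0.3, -0.3]
opening: 0.192
```

Run:
```python
from h import *
st(-85.6)
```

```text
tcp [ 513.6 -396.4   80.2] jawyaw -85.5 z [ 0.001  0.    -1.   ] q [-42.  23.  86.   0.  71.  43.] F [-0.3  0.3 -0.3] op 0.192
fix [-0.     0.001 -0.002]
```

send_rows --series '[{"dx":0,"dy":0,"dz":15,"ax":0,"ay":0,"az":0,"claw":0},{"dx":0,"dy":0,"dz":25,"ax":0,"ay":0,"az":0,"claw":0},{"dx":0,"dy":0,"dz":30,"ax":0,"ay":0,"az":0,"claw":0},{"dx":0,"dy":0,"dz":30,"ax":0,"ay":0,"az":0,"claw":0},{"dx":4,"dy":10,"dz":20,"ax":0,"ay":0,"az":0,"claw":0}]'

```text
clock: 7.72
tcp_pos: [0.5126, -0.3842, 0.1948]
ee_rot: [0.999, 0.039, -0.005, -0.004]
ft_force: [0.5, -0.1, -0.7]
opening: 0.188
```

send_rows --series '[{"dx":6,"dy":28,"dz":0,"ax":0,"ay":0,"az":0,"claw":0},{"dx":7,"dy":32,"dz":0,"ax":0,"ay":0,"az":0,"claw":0},{"dx":7,"dy":32,"dz":0,"ax":0,"ay":0,"az":0,"claw":0},{"dx":7,"dy":32,"dz":0,"ax":0,"ay":0,"az":0,"claw":0},{"dx":7,"dy":32,"dz":0,"ax":0,"ay":0,"az":0,"claw":0}]'

```text
clock: 8.13
tcp_pos: [0.5493, -0.2312, 0.2048]
ee_rot: [0.999, 0.034, 0.001, 0.002]
ft_force: [-0.1, -0.2, -0.5]
opening: 0.192
```

send_rows --series '[{"dx":7,"dy":32,"dz":0,"ax":0,"ay":0,"az":0,"claw":0},{"dx":7,"dy":32,"dz":0,"ax":0,"ay":0,"az":0,"claw":0},{"dx":7,"dy":32,"dz":0,"ax":0,"ay":0,"az":0,"claw":0},{"dx":7,"dy":32,"dz":0,"ax":0,"ay":0,"az":0,"claw":0},{"dx":7,"dy":30,"dz":0,"ax":0,"ay":0,"az":0,"claw":0}]'

```text
clock: 8.55
tcp_pos: [0.5849, -0.0652, 0.2056]
ee_rot: [0.999, 0.034, 0.003, 0.002]
ft_force: [0.2, 0.5, -0.8]
opening: 0.189
```

Run:
```python
from h import *
st(-85.6)
```

```text
tcp [584.9 -65.2 205.6] jawyaw -86.1 z [ 0.005 -0.004 -1.   ] q [-11.   7.  91.  -0.  82.  75.] F [ 0.2  0.5 -0.8] op 0.189
fix [0.004 0.005 0.009]
```

send_rows --series '[{"dx":4,"dy":20,"dz":-10,"ax":0.004,"ay":0.005,"az":0.009,"claw":0},{"dx":3,"dy":12,"dz":-15,"ax":0,"ay":0,"az":0,"claw":0},{"dx":1,"dy":4,"dz":-8,"ax":0,"ay":0,"az":0,"claw":0},{"dx":0,"dy":0,"dz":0,"ax":0,"ay":0,"az":0,"claw":0},{"dx":0,"dy":0,"dz":0,"ax":0,"ay":0,"az":0,"claw":0}]'

```text
clock: 8.97
tcp_pos: [0.5944, -0.02, 0.1726]
ee_rot: [0.999, 0.043, 0.001, -0.001]
ft_force: [0.4, -0.7, -0.4]
opening: 0.19
```

Run:
```python
from h import *
st(-85.6); im,d=grab("side"); crop(im,250,130,400,270,5,"s4"); im,d=grab("top"); crop(im,230,110,370,230,5,"t4")
```

```text
tcp [594.4 -20.  172.6] jawyaw -85.1 z [ 0.003  0.001 -1.   ] q [-7. 10. 92.  0. 78. 78.] F [ 0.4 -0.7 -0.4] op 0.19
fix [-0.001  0.003 -0.009]
```

View pics/s4.png

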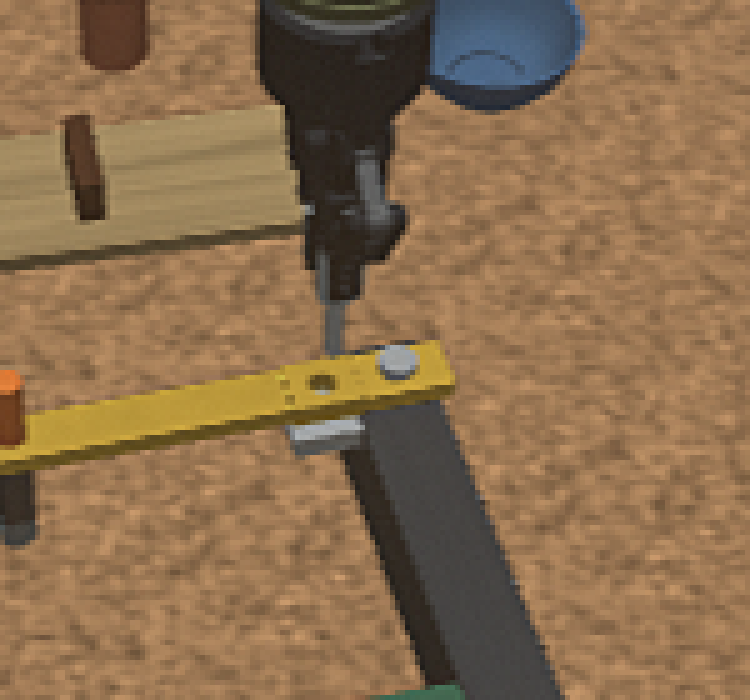

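Run:
```python
from h import *
g=lambda a,b,z:ray("side",a/5+250-.4,b/5+130-.4,z)
print("hole",g(322,382.5,.078)); print("nose",g(334,354,.0954),"pin mid",g(335,327,.1054))
for p in ([.5944,-.02,.0954],[.5935,-.0205,.078]): print((proj("side",p)-[250,130])*5)
```

```text
hole [ 0.59217094 -0.02170006  0.078     ]
nose [ 0.59779984 -0.01989423  0.0954    ] pin mid [ 0.59950933 -0.01158038  0.1054    ]
[325.12198025 352.94679071]
[322.22079229 378.40932779]
```

View pics/t4.png

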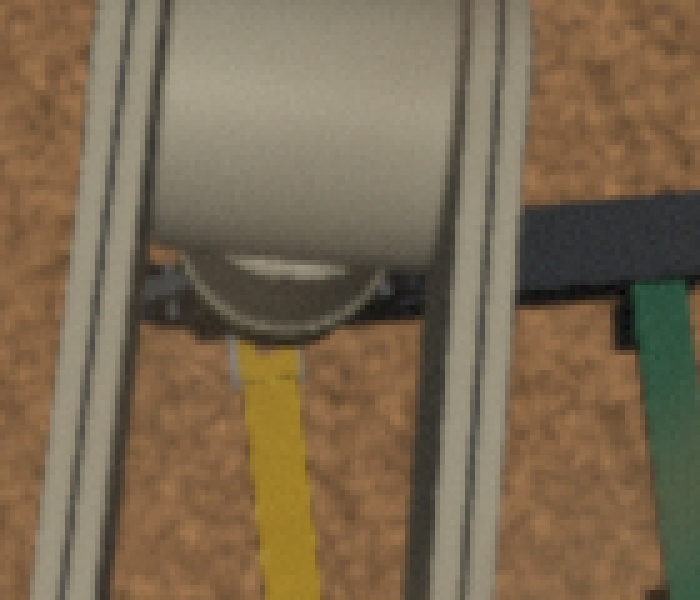

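Run:
```python
from h import *
im,d=grab("side")
g=im.astype(int)
for v in range(186,206): print(v,[int(x) for x in g[v,308:326].mean(1)])
for z in (.115,.105,.0954): print(z,proj("side",[.5944,-.02,z]))
print(d[186:204:3,314:320].round(3))
```

```text
186 [124, 127, 123, 114, 92, 70, 84, 67, 34, 39, 35, 40, 38, 38, 83, 127, 133, 123]
187 [129, 129, 129, 130, 106, 75, 81, 71, 40, 38, 42, 44, 35, 34, 80, 121, 125, 115]
188 [138, 124, 118, 128, 113, 79, 83, 68, 30, 38, 44, 48, 41, 30, 88, 128, 126, 120]
189 [127, 116, 107, 116, 134, 114, 78, 63, 29, 30, 31, 28, 29, 63, 106, 125, 131, 127]
190 [118, 118, 116, 115, 117, 110, 92, 77, 62, 67, 83, 89, 102, 121, 119, 115, 119, 125]
191 [114, 122, 128, 124, 119, 118, 112, 89, 82, 86, 87, 113, 131, 126, 123, 115, 113, 122]
192 [107, 115, 121, 120, 120, 121, 110, 90, 85, 88, 86, 106, 127, 126, 125, 112, 99, 108]
193 [111, 120, 130, 130, 120, 118, 107, 87, 84, 87, 84, 104, 123, 125, 124, 116, 102, 97]
194 [129, 132, 127, 122, 120, 125, 114, 86, 85, 86, 79, 85, 99, 109, 117, 114, 109, 103]
195 [120, 111, 105, 115, 122, 118, 98, 79, 86, 85, 91, 112, 123, 126, 131, 130, 122, 111]
196 [114, 116, 117, 123, 125, 123, 103, 80, 85, 85, 92, 116, 129, 125, 131, 138, 132, 120]
197 [122, 123, 115, 114, 120, 120, 104, 84, 86, 86, 89, 117, 136, 130, 119, 108, 104, 108]
198 [114, 112, 106, 114, 121, 123, 107
[... 330 characters left out ...]
3, 124, 125, 130, 136, 135, 136, 136, 137, 138, 135, 137, 139, 137, 135, 136, 143]
203 [135, 134, 133, 132, 133, 132, 137, 136, 135, 134, 134, 133, 133, 133, 135, 136, 136, 108]
204 [134, 134, 132, 132, 134, 129, 118, 129, 137, 138, 134, 132, 123, 120, 135, 133, 135, 118]
205 [137, 135, 137, 125, 86, 60, 64, 61, 88, 125, 135, 134, 136, 135, 136, 134, 137, 140]
0.115 [315.31898523 194.94424522]
0.105 [315.16782235 197.84092854]
0.0954 [315.02439605 200.58935814]
[[1.167 1.168 1.162 1.155 1.164 1.165]
 [1.17  1.174 1.173 1.165 1.165 1.168]
 [1.377 1.207 1.2   1.2   1.2   1.198]
 [1.371 1.213 1.207 1.2   1.213 1.212]
 [1.364 1.219 1.216 1.211 1.216 1.366]
 [1.361 1.366 1.219 1.224 1.257 1.256]]
```

Run:
```python
from h import *
im=np.load("side0.npz")["im"]; g=im.astype(int)
for v in range(345,366): print(v,[tuple(int(c) for c in g[v,x]) for x in range(303,318,1)][::2])
for z in (.084,.067,.052): print(z,proj("side",[.514,-.396,z]))
H=hsv(im);m=((H[...,0]<6)|(H[...,0]>172))&(H[...,1]>170);m[:340]=0;m[370:]=0;m[:,:300]=0;m[:,320:]=0
v,u=np.nonzero(m);print(u.min(),u.max(),u.mean(),v.min(),v.max())
im=np.load("top0.npz")["im"];H=hsv(im);m=((H[...,0]<6)|(H[...,0]>172))&(H[...,1]>170);m[:195]=0;m[215:]=0;m[:,:424]=0;m[:,442:]=0
v,u=np.nonzero(m);print(u.min(),u.max(),u.mean(),v.min(),v.max(),v.mean());print(proj("top",[.514,-.396,.084]),proj("top",[.514,-.396,.05]))
```

```text
345 [(156, 118, 83), (171, 131, 93), (174, 134, 95), (146, 105, 70), (130, 92, 60), (141, 98, 66), (136, 94, 60), (160, 120, 83)]
346 [(148, 114, 79), (179, 137, 96), (139, 103, 68), (133, 104, 67), (134, 91, 59), (135, 101, 65), (140, 96, 63), (141, 100, 67)]
347 [(134, 104, 73), (141, 102, 68), (130, 88, 57), (200, 44, 40), (202, 48, 41), (155, 80, 54), (139, 98, 65), (133, 92, 61)]
348 [(138, 97, 65), (132, 95, 64), (169, 56, 44), (199, 54, 47), (197, 53, 46), (189, 51, 42), (135, 101, 65), (135, 92, 61)]
349 [(135, 93, 60), (130, 96, 62), (192, 55, 47), (196, 53, 45), (197, 56, 49), (200, 50, 44), (148, 85, 57), (137, 95, 63)]
350 [(136, 94, 62), (116, 88, 57), (206, 52, 45), (198, 57, 49), (197, 54, 47), (199, 54, 48), (148, 77, 54), (141, 99, 66)]
351 [(135, 92, 61), (122, 89, 59), (208, 54, 48), (200, 58, 50), (198, 57, 48), (202, 55, 48), (157, 74, 52), (140, 99, 64)]
352 [(136, 95, 64), (117, 81, 50), (190, 51, 44), (203, 59, 50), (200, 57, 48), (208, 58, 50), (115, 69, 45), (138, 96, 64)]
353 [(131, 90, 59), (121, 81, 52), (127, 38, 31), (214, 60, 52), (210, 60, 52), (192, 
[... 1048 characters left out ...]
56), (104, 114, 115), (133, 109, 107), (128, 91, 90), (121, 134, 137), (123, 87, 57), (131, 89, 58)]
363 [(123, 85, 55), (134, 90, 57), (97, 80, 66), (110, 117, 119), (116, 127, 129), (110, 83, 61), (133, 90, 58), (135, 93, 61)]
364 [(120, 83, 54), (131, 89, 58), (138, 93, 58), (107, 81, 59), (110, 84, 63), (139, 93, 60), (129, 88, 58), (135, 94, 62)]
365 [(123, 84, 56), (130, 90, 59), (134, 92, 59), (134, 91, 58), (135, 92, 59), (136, 93, 61), (129, 89, 59), (132, 92, 61)]
0.084 [310.40104262 350.10644665]
0.067 [310.14488558 354.24924646]
0.052 [309.92415439 357.81910777]
306 314 310.06306306306305 347 361
428 437 433.1 203 209 205.96
[434.29197366 205.59409721] [429.66795812 206.97357247]
```

The pin hangs vertically, nose at crop (334,354). In the same view the hole is at (322,382), so the pin must go about 5 mm in -x. The first grip probably dragged it in its hole.

send_rows --series '[{"dx":-5,"dy":-0.7,"dz":-4,"ax":0,"ay":0.003,"az":-0.009,"claw":0},{"dx":0,"dy":0,"dz":0,"ax":0,"ay":0,"az":0,"claw":0}]'

```text
clock: 9.28
tcp_pos: [0.5899, -0.0238, 0.1704]
ee_rot: [0.999, 0.036, 0.001, -0.0]
ft_force: [-0.3, -0.8, -0.8]
opening: 0.186
```

Run:
```python
from h import *
st(-85.6)
im,d=grab("side");crop(im,290,170,350,225,12,"s5")
g=im.astype(int)
for v in range(191,210): print(v,[int(x) for x in g[v,308:322].mean(1)])
```

```text
tcp [589.9 -23.8 170.4] jawyaw -85.9 z [ 0.003  0.001 -1.   ] q [-7.  9. 93.  0. 78. 79.] F [-0.3 -0.8 -0.8] op 0.186
fix [-0.001  0.003  0.005]
191 [113, 123, 133, 116, 85, 72, 44, 30, 30, 30, 32, 54, 104, 129]
192 [107, 115, 123, 112, 92, 74, 60, 65, 86, 91, 90, 118, 129, 127]
193 [109, 120, 130, 134, 120, 96, 79, 84, 83, 107, 129, 125, 122, 126]
194 [133, 132, 128, 125, 116, 93, 81, 88, 83, 92, 100, 93, 95, 108]
195 [119, 111, 106, 117, 118, 97, 80, 88, 80, 111, 135, 126, 120, 125]
196 [115, 118, 119, 124, 121, 97, 80, 88, 83, 114, 139, 132, 126, 125]
197 [122, 123, 116, 116, 117, 97, 82, 87, 87, 114, 136, 130, 133, 127]
198 [112, 112, 108, 116, 110, 87, 84, 87, 87, 108, 122, 120, 126, 125]
199 [123, 124, 125, 126, 108, 84, 84, 86, 84, 101, 120, 119, 119, 112]
200 [132, 134, 130, 119, 99, 83, 84, 85, 80, 83, 83, 86, 74, 56]
201 [126, 130, 129, 117, 97, 81, 82, 86, 83, 118, 143, 121, 124, 148]
202 [123, 122, 125, 128, 114, 86, 83, 83, 101, 128, 138, 136, 139, 139]
203 [135, 134, 132, 134, 136, 129, 106, 91, 120, 137, 136, 134, 131, 133]
204 [134, 133, 134, 134, 136, 129, 122, 133, 142, 137, 134, 133, 123, 121]
205 [137, 134, 139, 125, 85, 62, 64, 63, 89, 125, 135, 135, 134, 136]
206 [137, 137, 136, 108, 63, 62, 67, 63, 74, 114, 136, 134, 134, 126]
207 [138, 136, 138, 119, 76, 71, 89, 72, 69, 112, 137, 135, 134, 136]
208 [139, 138, 136, 137, 140, 159, 164, 147, 131, 140, 135, 135, 134, 136]
209 [99, 137, 135, 136, 135, 134, 136, 137, 138, 140, 142, 143, 143, 135]
```

View pics/s5.png

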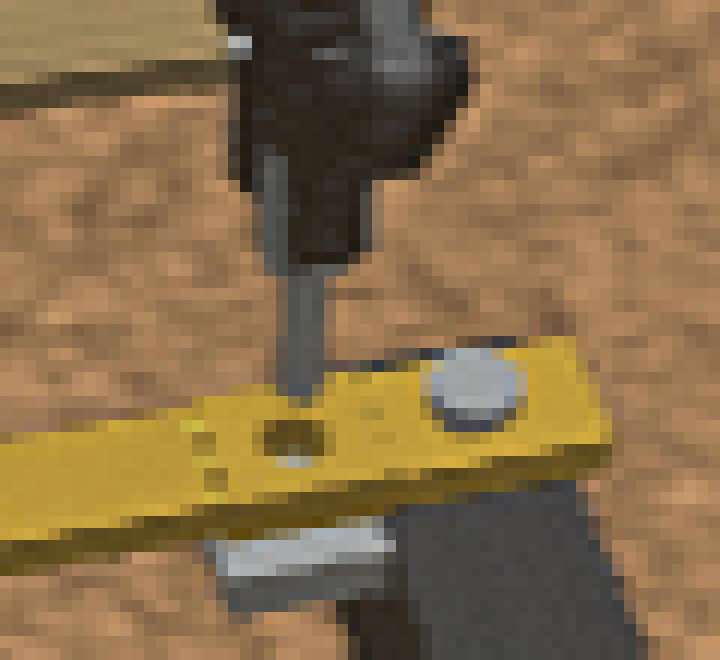

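send_rows --series '[{"dx":-0.8,"dy":3.3,"dz":-3,"ax":-0.001,"ay":0.003,"az":0.005,"claw":0},{"dx":0,"dy":0,"dz":0,"ax":0,"ay":0,"az":0,"claw":0}]'

```text
clock: 9.5
tcp_pos: [0.5899, -0.0214, 0.1687]
ee_rot: [0.999, 0.038, 0.001, 0.0]
ft_force: [0.2, 0.6, -0.9]
opening: 0.191
```

Run:
```python
from h import *
st(-85.6)
```

```text
tcp [589.9 -21.4 168.7] jawyaw -85.7 z [ 0.002 -0.001 -1.   ] q [-7.  9. 93. -0. 78. 79.] F [ 0.2  0.6 -0.9] op 0.191
fix [0.001 0.002 0.001]
```

send_rows --series '[{"dx":-1.2,"dy":1.2,"dz":-5,"ax":0,"ay":0.002,"az":0,"claw":0},{"dx":0,"dy":0,"dz":-2,"ax":0,"ay":0,"az":0,"claw":0},{"dx":0,"dy":0,"dz":0,"ax":0,"ay":0,"az":0,"claw":0}]'

```text
clock: 9.75
tcp_pos: [0.5889, -0.0202, 0.1614]
ee_rot: [0.999, 0.038, 0.0, 0.0]
ft_force: [-0.5, -0.1, -0.4]
opening: 0.191
```

Run:
```python
from h import *
st(-85.6)
im,d=grab("side");crop(im,290,170,350,225,12,"s6")
```

```text
tcp [588.9 -20.2 161.4] jawyaw -85.7 z [ 0.001 -0.001 -1.   ] q [-7.  9. 93. -0. 77. 79.] F [-0.5 -0.1 -0.4] op 0.191
fix [0.001 0.001 0.001]
```

View pics/s6.png

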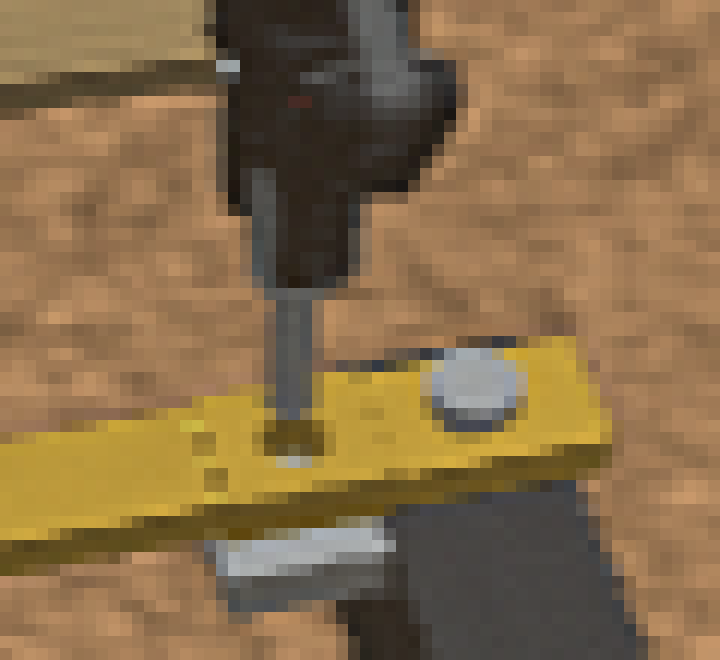

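The nose (293,415) is right over the hole (293,440). Descending in small steps.

send_rows --series '[{"dx":0,"dy":0,"dz":-5,"ax":0,"ay":0,"az":0,"claw":0},{"dx":0,"dy":0,"dz":-5,"ax":0,"ay":0,"az":0,"claw":0},{"dx":0,"dy":0,"dz":-3,"ax":0,"ay":0,"az":0,"claw":0}]'

```text
clock: 10.05
tcp_pos: [0.5893, -0.02, 0.1481]
ee_rot: [0.999, 0.038, 0.001, 0.001]
ft_force: [1.2, -1.0, -0.7]
opening: 0.191
```

send_rows --series '[{"dx":0,"dy":0,"dz":-5,"ax":0,"ay":0,"az":0,"claw":0},{"dx":0,"dy":0,"dz":-5,"ax":0,"ay":0,"az":0,"claw":0},{"dx":0,"dy":0,"dz":-5,"ax":0,"ay":0,"az":0,"claw":0}]'

```text
clock: 10.3
tcp_pos: [0.5893, -0.02, 0.1315]
ee_rot: [0.999, 0.038, 0.001, 0.001]
ft_force: [0.4, 0.0, -0.6]
opening: 0.191
```

send_rows --series '[{"dx":0,"dy":0,"dz":-5,"ax":0,"ay":0,"az":0,"claw":0},{"dx":0,"dy":0,"dz":-5,"ax":0,"ay":0,"az":0,"claw":0},{"dx":0,"dy":0,"dz":-4,"ax":0,"ay":0,"az":0,"claw":0}]'

```text
clock: 10.55
tcp_pos: [0.5888, -0.02, 0.1151]
ee_rot: [0.999, 0.038, 0.0, 0.0]
ft_force: [-0.4, 1.0, -0.6]
opening: 0.187
```

send_rows --series '[{"dx":0,"dy":0,"dz":-3,"ax":0,"ay":0,"az":0,"claw":0},{"dx":0,"dy":0,"dz":-3,"ax":0,"ay":0,"az":0,"claw":0}]'

```text
clock: 10.72
tcp_pos: [0.5893, -0.0201, 0.112]
ee_rot: [0.999, 0.038, 0.001, 0.001]
ft_force: [-22.8, 1.8, 45.5]
opening: 0.193
```

The collar is seated: 45 N upward, TCP 112. I'm easing off and releasing.

send_rows --series '[{"dx":0,"dy":0,"dz":0,"ax":0,"ay":0,"az":0,"claw":0.4},{"dx":0,"dy":0,"dz":0,"ax":0,"ay":0,"az":0,"claw":0.4},{"dx":0,"dy":0,"dz":5,"ax":0,"ay":0,"az":0,"claw":0.4},{"dx":0,"dy":0,"dz":20,"ax":0,"ay":0,"az":0,"claw":0.4},{"dx":0,"dy":0,"dz":30,"ax":0,"ay":0,"az":0,"claw":0.4}]'

```text
clock: 11.13
tcp_pos: [0.5857, -0.0196, 0.1626]
ee_rot: [0.999, 0.038, -0.004, -0.0]
ft_force: [-0.1, -0.1, 0.6]
opening: 0.399
```

send_rows --series '[{"dx":-30,"dy":30,"dz":20,"ax":0,"ay":0,"az":0,"claw":0.6},{"dx":-30,"dy":35,"dz":10,"ax":0,"ay":0,"az":0,"claw":0.6},{"dx":-30,"dy":35,"dz":10,"ax":0,"ay":0,"az":0,"claw":0.6},{"dx":-10,"dy":40,"dz":0,"ax":0,"ay":0,"az":0,"claw":0.6},{"dx":0,"dy":40,"dz":0,"ax":0,"ay":0,"az":0,"claw":0.6}]'

```text
clock: 11.55
tcp_pos: [0.4946, 0.1491, 0.2083]
ee_rot: [0.999, 0.032, 0.002, 0.001]
ft_force: [1.7, -0.2, -0.1]
opening: 0.599
```

Run:
```python
from h import *
st(0)
im,d=grab("side","side7");crop(im,250,150,390,270,5,"s7");np.savez("side7.npz",im=im,d=d)
im,d=grab("top","top7");crop(im,250,130,390,260,5,"t7");np.savez("top7.npz",im=im,d=d)
```

```text
tcp [494.6 149.1 208.3] jawyaw -86.3 z [ 0.004 -0.002 -1.   ] q [ 11.  -4. 102.  -0.  82.  98.] F [ 1.7 -0.2 -0.1] op 0.599
fix [-1.000e-03  5.000e-03  1.507e+00]
```

View pics/s7.png

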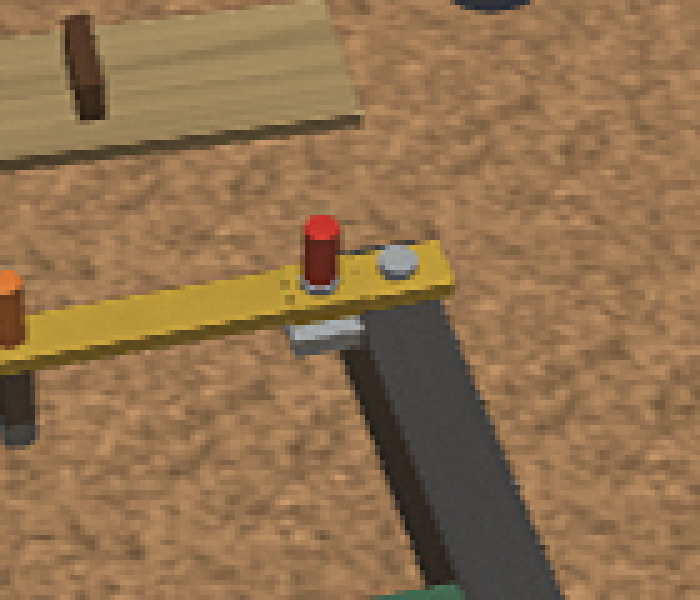

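View pics/top7.png

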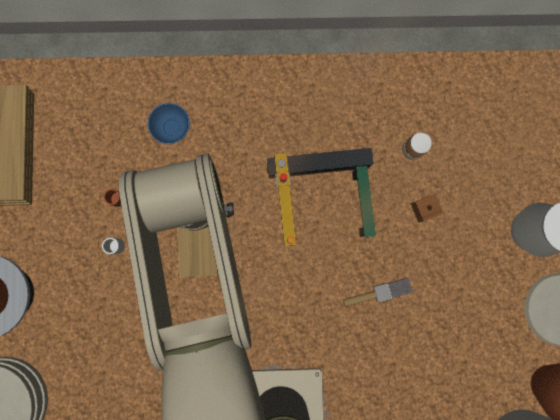

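The pin's collar lies on the arm, with the knob at (322,250) in the side crop. Next is the board, so I'm rechecking its pose.

Run:
```python
from h import *
for n in("side0","side7"):
    z=np.load(n+".npz"); im,d=z["im"],z["d"]; X=xyz("side",d)
    m=(X[...,2]>.033)&(X[...,2]<.047)&(X[...,1]>.15)&(X[...,1]<.26)&(X[...,0]<.65)&(X[...,0]>.4)&(d>0)
    for b in blobs(m,8): print(n,b.sum(),cv2.minAreaRect(X[b][:,:2].astype(np.float32)*1000),X[b].mean(0).round(4))
z=np.load("top0.npz"); X=xyz("top",z["d"]); m=(abs(X[...,2]-.012)<.008)&(X[...,1]>.1)&(X[...,1]<.28)&(X[...,0]<.7)&(X[...,0]>.3)
b=max(blobs(m),key=lambda b:b.sum()); p=X[b]
# edges: fit long direction by per-column edges
print(cv2.minAreaRect(p[:,:2].astype(np.float32)*1000))
xs=np.arange(.37,.64,.01); L=[];Rr=[]
for x in xs:
    y=p[abs(p[:,0]-x)<.005,1]; L.append(y.max());Rr.append(y.min())
print(np.degrees(np.arctan(np.polyfit(xs,L,1)[0])),np.degrees(np.arctan(np.polyfit(xs,Rr,1)[0])),(np.mean(L)+np.mean(Rr))/2)
```

```text
side0 89 ((502.625732421875, 207.58628845214844), (15.56860065460205, 65.1612777709961), 1.1339412927627563) [0.5024 0.2056 0.0387]
side7 91 ((502.09783935546875, 205.8792724609375), (16.02286148071289, 64.30451202392578), 0.8373376131057739) [0.5025 0.2049 0.0388]
((501.2876892089844, 209.18246459960938), (305.6641845703125, 106.58486938476562), 2.284968852996826)
1.501467580553101 1.8015703429509635 0.20835087958276996
```

View pics/side7.png

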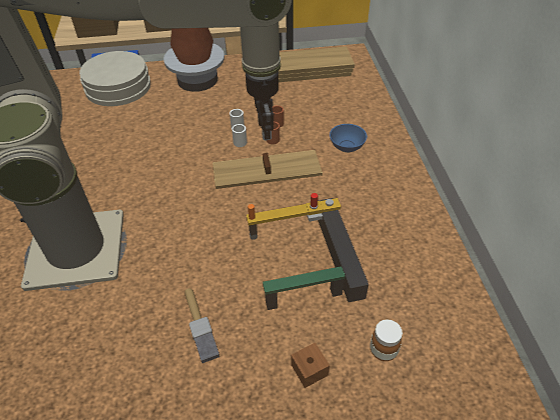

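The board hasn't moved: centre (0.501, 0.208), yaw 1.5°. I'm turning the jaws +87.8° and going over the cleat.

send_rows --series '[{"dx":2,"dy":12,"dz":0,"ax":0,"ay":0,"az":0.12,"claw":0.6},{"dx":2,"dy":12,"dz":0,"ax":0,"ay":0,"az":0.12,"claw":0.6},{"dx":2,"dy":12,"dz":0,"ax":0,"ay":0,"az":0.12,"claw":0.6},{"dx":1,"dy":12,"dz":0,"ax":0,"ay":0,"az":0.12,"claw":0.6},{"dx":0,"dy":10,"dz":0,"ax":0,"ay":0,"az":0.12,"claw":0.6}]'

```text
clock: 12.07
tcp_pos: [0.5028, 0.213, 0.209]
ee_rot: [0.941, 0.339, 0.003, 0.0]
ft_force: [0.2, 0.3, -1.0]
opening: 0.602
```

send_rows --series '[{"dx":0,"dy":0,"dz":-20,"ax":0,"ay":0,"az":0.12,"claw":0.6},{"dx":0,"dy":0,"dz":-20,"ax":0,"ay":0,"az":0.12,"claw":0.6},{"dx":0,"dy":0,"dz":-20,"ax":0,"ay":0,"az":0.12,"claw":0.6},{"dx":0,"dy":0,"dz":-20,"ax":0,"ay":0,"az":0.12,"claw":0.6},{"dx":0,"dy":0,"dz":-20,"ax":0,"ay":0,"az":0.12,"claw":0.6}]'

```text
clock: 12.48
tcp_pos: [0.5082, 0.2146, 0.1123]
ee_rot: [0.791, 0.612, 0.009, -0.001]
ft_force: [0.5, 0.0, 0.3]
opening: 0.6
```

Run:
```python
from h import *
st(1.5)
```

```text
tcp [508.2 214.6 112.3] jawyaw -14.6 z [ 0.013  0.013 -1.   ] q [ 17.   6. 103.   1.  71.  32.] F [0.5 0.  0.3] op 0.6
fix [-0.015  0.012  0.28 ]
```

send_rows --series '[{"dx":-3,"dy":-3,"dz":0,"ax":-0.005,"ay":0.004,"az":0.1,"claw":0.6},{"dx":-3,"dy":-3,"dz":-10,"ax":-0.005,"ay":0.004,"az":0.1,"claw":0.6},{"dx":-1,"dy":0,"dz":-10,"ax":-0.005,"ay":0.004,"az":0.08,"claw":0.6},{"dx":0,"dy":0,"dz":-10,"ax":0,"ay":0,"az":0,"claw":0.6},{"dx":0,"dy":0,"dz":0,"ax":0,"ay":0,"az":0,"claw":0.6}]'

```text
clock: 12.9
tcp_pos: [0.4984, 0.2043, 0.074]
ee_rot: [0.691, 0.722, -0.005, -0.002]
ft_force: [-1.0, 0.8, -0.2]
opening: 0.604
```

Run:
```python
from h import *
st(1.5)
```

```text
tcp [498.4 204.3  74. ] jawyaw 2.5 z [-0.01  -0.005 -1.   ] q [ 17.   8. 104.  -0.  68.  14.] F [-1.   0.8 -0.2] op 0.604
fix [ 0.005 -0.01  -0.018]
```

send_rows --series '[{"dx":2.8,"dy":3.5,"dz":-10,"ax":0.005,"ay":-0.01,"az":-0.018,"claw":0.5},{"dx":0,"dy":0,"dz":-12,"ax":0,"ay":0,"az":0,"claw":0.5},{"dx":0,"dy":0,"dz":-6,"ax":0,"ay":0,"az":0,"claw":0.5},{"dx":0,"dy":0,"dz":0,"ax":0,"ay":0,"az":0,"claw":0.5}]'

```text
clock: 13.23
tcp_pos: [0.5024, 0.207, 0.045]
ee_rot: [0.701, 0.713, 0.0, 0.0]
ft_force: [-0.8, -0.3, 0.6]
opening: 0.498
```

Run:
```python
from h import *
st(1.5); im,d=grab("side");crop(im,190,100,340,220,5,"s8")
```

```text
tcp [502.4 207.   45. ] jawyaw 0.9 z [ 0.001 -0.    -1.   ] q [ 17.  11. 105.  -0.  64.  16.] F [-0.8 -0.3  0.6] op 0.498
fix [0.    0.001 0.01 ]
```

View pics/s8.png

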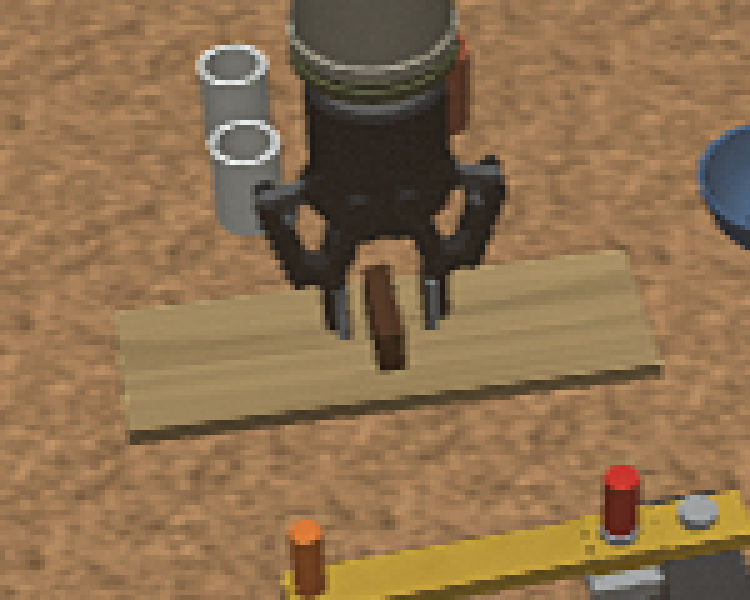

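The cleat is centred between the fingers (340 and 432). Gripping.

send_rows --series '[{"dx":0,"dy":1,"dz":-2,"ax":0,"ay":0,"az":0.01,"claw":0.4},{"dx":0,"dy":0,"dz":0,"ax":0,"ay":0,"az":0,"claw":0},{"dx":0,"dy":0,"dz":0,"ax":0,"ay":0,"az":0,"claw":0},{"dx":0,"dy":0,"dz":0,"ax":0,"ay":0,"az":0,"claw":0},{"dx":0,"dy":0,"dz":0,"ax":0,"ay":0,"az":0,"claw":0}]' --squeeze 110

```text
clock: 13.7
tcp_pos: [0.5036, 0.2084, 0.0455]
ee_rot: [0.697, 0.717, 0.001, 0.001]
ft_force: [-0.2, 0.9, -2.6]
opening: 0.157
```

send_rows --series '[{"dx":0,"dy":0,"dz":0,"ax":0,"ay":0,"az":0,"claw":0},{"dx":0,"dy":0,"dz":0,"ax":0,"ay":0,"az":0,"claw":0}]'

```text
clock: 13.87
tcp_pos: [0.5035, 0.2083, 0.0455]
ee_rot: [0.697, 0.717, 0.001, 0.001]
ft_force: [0.1, -1.0, -2.5]
opening: 0.161
```

Run:
```python
from h import *
st(1.5)
```

```text
tcp [503.5 208.3  45.5] jawyaw 1.6 z [ 0.003  0.    -1.   ] q [ 17.  11. 105.  -0.  64.  16.] F [ 0.1 -1.  -2.5] op 0.161
fix [-0.     0.003 -0.001]
```

send_rows --series '[{"dx":0,"dy":0,"dz":12,"ax":0,"ay":0,"az":0,"claw":0},{"dx":0,"dy":0,"dz":20,"ax":0,"ay":0,"az":0,"claw":0},{"dx":0,"dy":0,"dz":25,"ax":0,"ay":0,"az":0,"claw":0},{"dx":0,"dy":0,"dz":25,"ax":0,"ay":0,"az":0,"claw":0},{"dx":0,"dy":0,"dz":25,"ax":0,"ay":0,"az":0,"claw":0}]'

```text
clock: 14.28
tcp_pos: [0.4966, 0.2062, 0.1506]
ee_rot: [0.697, 0.717, -0.006, -0.003]
ft_force: [0.8, 0.0, -2.4]
opening: 0.157
```

send_rows --series '[{"dx":0,"dy":0,"dz":25,"ax":0,"ay":0,"az":0,"claw":0},{"dx":0,"dy":0,"dz":25,"ax":0,"ay":0,"az":0,"claw":0},{"dx":0,"dy":0,"dz":15,"ax":0,"ay":0,"az":0,"claw":0},{"dx":0,"dy":0,"dz":0,"ax":0,"ay":0,"az":0,"claw":0}]'

```text
clock: 14.62
tcp_pos: [0.4983, 0.2068, 0.2289]
ee_rot: [0.697, 0.717, -0.001, -0.0]
ft_force: [0.0, 0.6, -2.4]
opening: 0.156
```

Run:
```python
from h import *
st(1.5); im,d=grab("side","s9")
```

```text
tcp [498.3 206.8 228.9] jawyaw 1.6 z [-0.002 -0.001 -1.   ] q [17. -1. 97. -0. 84. 16.] F [ 0.   0.6 -2.4] op 0.156
fix [ 0.001 -0.002 -0.001]
```

View pics/s9.png

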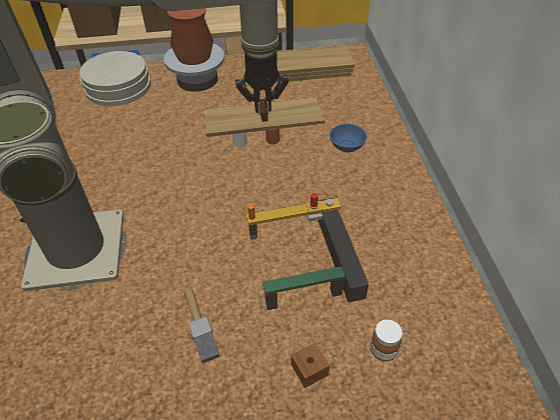

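send_rows --series '[{"dx":2,"dy":-15,"dz":0,"ax":0,"ay":0,"az":-0.08,"claw":0},{"dx":2,"dy":-25,"dz":0,"ax":0,"ay":0,"az":-0.11,"claw":0},{"dx":2,"dy":-25,"dz":0,"ax":0,"ay":0,"az":-0.11,"claw":0},{"dx":2,"dy":-25,"dz":0,"ax":0,"ay":0,"az":-0.11,"claw":0},{"dx":2,"dy":-25,"dz":0,"ax":0,"ay":0,"az":-0.11,"claw":0}]'

```text
clock: 15.08
tcp_pos: [0.5046, 0.0925, 0.2222]
ee_rot: [0.861, 0.509, -0.003, -0.003]
ft_force: [-0.5, -0.6, -2.1]
opening: 0.16
```

send_rows --series '[{"dx":2,"dy":-25,"dz":0,"ax":0,"ay":0,"az":-0.11,"claw":0},{"dx":2,"dy":-25,"dz":0,"ax":0,"ay":0,"az":-0.11,"claw":0},{"dx":2,"dy":-25,"dz":0,"ax":0,"ay":0,"az":-0.11,"claw":0},{"dx":2,"dy":-25,"dz":0,"ax":0,"ay":0,"az":-0.11,"claw":0},{"dx":2,"dy":-25,"dz":0,"ax":0,"ay":0,"az":-0.11,"claw":0}]'

```text
clock: 15.5
tcp_pos: [0.5094, -0.038, 0.2131]
ee_rot: [0.97, 0.243, -0.008, -0.007]
ft_force: [0.1, -0.4, -1.7]
opening: 0.157
```

send_rows --series '[{"dx":2,"dy":-25,"dz":0,"ax":0,"ay":0,"az":-0.11,"claw":0},{"dx":2,"dy":-25,"dz":0,"ax":0,"ay":0,"az":-0.11,"claw":0},{"dx":0,"dy":-20,"dz":0,"ax":0,"ay":0,"az":-0.09,"claw":0},{"dx":0,"dy":-5,"dz":0,"ax":0,"ay":0,"az":0,"claw":0},{"dx":0,"dy":0,"dz":0,"ax":0,"ay":0,"az":0,"claw":0}]'

```text
clock: 15.92
tcp_pos: [0.5082, -0.1203, 0.204]
ee_rot: [0.997, 0.077, -0.012, -0.01]
ft_force: [1.1, -0.4, -2.5]
opening: 0.161
```

Run:
```python
from h import *
st(-85.6); im,d=grab("side","s10"); np.savez("side10.npz",im=im,d=d)
im,d=grab("top","t10"); np.savez("top10.npz",im=im,d=d)
```

```text
tcp [ 508.2 -120.3  204. ] jawyaw -81.2 z [-0.026  0.019 -0.999] q [-19.  -1. 100.   1.  83.  62.] F [ 1.1 -0.4 -2.5] op 0.161
fix [-0.02  -0.025 -0.077]
```

View pics/s10.png

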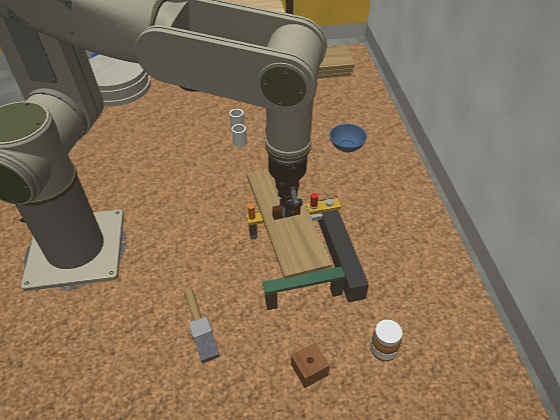

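View pics/t10.png

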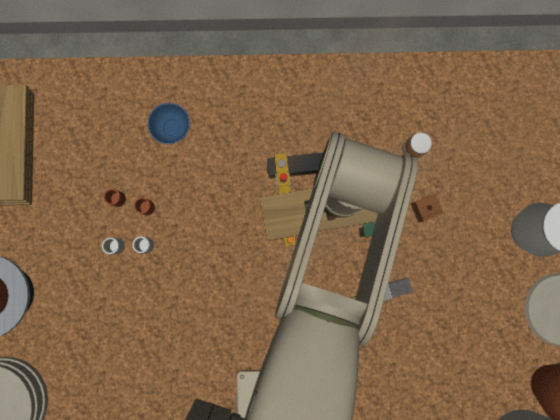

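send_rows --series '[{"dx":7,"dy":-4,"dz":0,"ax":-0.01,"ay":-0.013,"az":-0.04,"claw":0},{"dx":7,"dy":-3,"dz":0,"ax":-0.01,"ay":-0.012,"az":-0.037,"claw":0},{"dx":0,"dy":0,"dz":0,"ax":0,"ay":0,"az":0,"claw":0},{"dx":0,"dy":0,"dz":0,"ax":0,"ay":0,"az":0,"claw":0}]'

```text
clock: 16.35
tcp_pos: [0.5221, -0.1207, 0.2025]
ee_rot: [0.999, 0.044, -0.001, -0.001]
ft_force: [-1.1, 0.7, -3.2]
opening: 0.159
```

Run:
```python
from h import *
st(-85.6); im,d=grab("top","t11"); im2,d2=grab("side","s11")
# board pose from top+side points at z~?
for n,dd,i in(("top",d,im),("side",d2,im2)):
    X=xyz(n,dd); H=hsv(i)
    m=(X[...,2]>.155)&(X[...,2]<.195)&(H[...,1]>70)&(H[...,0]>10)&(H[...,0]<25)&(X[...,0]<.64)&(X[...,0]>.42)&(X[...,1]<.08)&(X[...,1]>-.3)
    b=max(blobs(m),key=lambda b:b.sum()); p=X[b]; A=np.c_[p[:,:2]-p[:,:2].mean(0),np.ones(len(p))]; c,_,_,_=np.linalg.lstsq(A,p[:,2],rcond=None)
    print(n,b.sum(),cv2.minAreaRect(p[:,:2].astype(np.float32)*1000),"z",p[:,2].mean(),"slopes",c)
```

```text
tcp [ 522.1 -120.7  202.5] jawyaw -85.0 z [-0.002  0.002 -1.   ] q [-19.  -1.  99.   0.  81.  66.] F [-1.1  0.7 -3.2] op 0.159
fix [-0.002 -0.002 -0.011]
top 1751 ((514.0753784179688, -26.84127426147461), (100.17684936523438, 111.2845230102539), 4.866971969604492) z 0.17004615478036086 slopes [-0.00036244  0.00330674  0.17004615]
side 4009 ((523.9674072265625, -121.32322692871094), (100.76710510253906, 303.5116271972656), 4.982516765594482) z 0.16886069089345732 slopes [0.00611955 0.00963094 0.16886069]
```

View pics/s11.png

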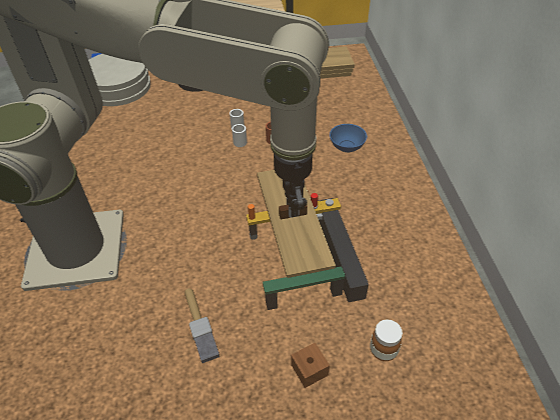

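The board is level, centre (0.524, -0.121), yaw 4.9°. I'm correcting by (-1, -5) mm and lowering about 79 mm.

send_rows --series '[{"dx":-1,"dy":-5,"dz":-10,"ax":-0.002,"ay":-0.002,"az":-0.011,"claw":0},{"dx":0,"dy":0,"dz":-15,"ax":0,"ay":0,"az":0,"claw":0},{"dx":0,"dy":0,"dz":0,"ax":0,"ay":0,"az":0,"claw":0}]'

```text
clock: 16.7
tcp_pos: [0.5211, -0.1254, 0.1768]
ee_rot: [0.999, 0.04, 0.001, 0.0]
ft_force: [-0.7, 0.8, -3.8]
opening: 0.157
```

Run:
```python
from h import *
st(-85.6)
```

```text
tcp [ 521.1 -125.4  176.8] jawyaw -85.4 z [ 0.002 -0.    -1.   ] q [-19.   0. 101.   0.  78.  66.] F [-0.7  0.8 -3.8] op 0.157
fix [ 0.     0.002 -0.003]
```

send_rows --series '[{"dx":0,"dy":0,"dz":-14,"ax":0,"ay":0.002,"az":0,"claw":0},{"dx":0,"dy":0,"dz":-14,"ax":0,"ay":0,"az":0,"claw":0},{"dx":0,"dy":0,"dz":-10,"ax":0,"ay":0,"az":0,"claw":0},{"dx":0,"dy":0,"dz":-4,"ax":0,"ay":0,"az":0,"claw":0}]'

```text
clock: 17.03
tcp_pos: [0.5207, -0.1259, 0.1338]
ee_rot: [0.999, 0.04, 0.0, 0.0]
ft_force: [-0.7, -0.3, -2.7]
opening: 0.16
```

Run:
```python
from h import *
st(-85.6); im,d=grab("side","s12")
```

```text
tcp [ 520.7 -125.9  133.8] jawyaw -85.4 z [ 0.    -0.001 -1.   ] q [-19.   3. 103.  -0.  74.  66.] F [-0.7 -0.3 -2.7] op 0.16
fix [ 0.001  0.    -0.004]
```

View pics/s12.png

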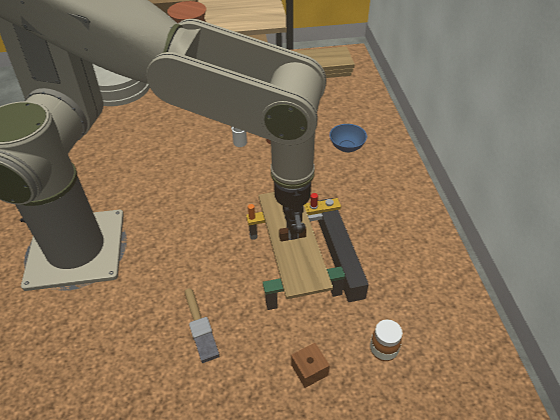

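send_rows --series '[{"dx":0,"dy":0,"dz":-4,"ax":0,"ay":0,"az":0,"claw":0},{"dx":0,"dy":0,"dz":-3,"ax":0,"ay":0,"az":0,"claw":0},{"dx":0,"dy":0,"dz":-2,"ax":0,"ay":0,"az":0,"claw":0}]'

```text
clock: 17.33
tcp_pos: [0.521, -0.1262, 0.1252]
ee_rot: [0.999, 0.04, 0.0, 0.0]
ft_force: [-0.6, 0.4, -2.8]
opening: 0.165
```

send_rows --series '[{"dx":0,"dy":0,"dz":-1.5,"ax":0,"ay":0,"az":0,"claw":0}]'

```text
clock: 17.42
tcp_pos: [0.5213, -0.1263, 0.1239]
ee_rot: [0.999, 0.04, 0.001, 0.001]
ft_force: [0.1, 0.4, -2.6]
opening: 0.159
```

send_rows --series '[{"dx":0,"dy":0,"dz":-1.5,"ax":0,"ay":0,"az":0,"claw":0}]'

```text
clock: 17.5
tcp_pos: [0.5216, -0.1264, 0.1227]
ee_rot: [0.999, 0.04, 0.001, 0.001]
ft_force: [-5.7, 2.9, 18.9]
opening: 0.162
```

Contact (18.9 N). Releasing.

send_rows --series '[{"dx":0,"dy":0,"dz":0,"ax":0,"ay":0,"az":0,"claw":0.4},{"dx":0,"dy":0,"dz":0,"ax":0,"ay":0,"az":0,"claw":0.4},{"dx":0,"dy":0,"dz":2,"ax":0,"ay":0,"az":0,"claw":0.4},{"dx":0,"dy":0,"dz":20,"ax":0,"ay":0,"az":0,"claw":0.5},{"dx":0,"dy":0,"dz":35,"ax":0,"ay":0,"az":0,"claw":0.6}]'

```text
clock: 17.92
tcp_pos: [0.5184, -0.1253, 0.1755]
ee_rot: [0.999, 0.04, -0.003, -0.001]
ft_force: [0.1, -0.2, 0.0]
opening: 0.597
```

send_rows --series '[{"dx":-20,"dy":38,"dz":25,"ax":0,"ay":0,"az":0,"claw":0.8},{"dx":-25,"dy":40,"dz":10,"ax":0,"ay":0,"az":0,"claw":0.8},{"dx":-25,"dy":40,"dz":0,"ax":0,"ay":0,"az":0,"claw":0.8},{"dx":-20,"dy":40,"dz":0,"ax":0,"ay":0,"az":0,"claw":0.8},{"dx":-20,"dy":40,"dz":0,"ax":0,"ay":0,"az":0,"claw":0.8}]'

```text
clock: 18.33
tcp_pos: [0.423, 0.0516, 0.2193]
ee_rot: [0.999, 0.035, 0.007, 0.002]
ft_force: [0.2, 1.0, 0.3]
opening: 0.799
```

Run:
```python
from h import *
st(-85.6); im,d=grab("top","t13"); im2,d2=grab("side","s13"); np.savez("top13.npz",im=im,d=d);np.savez("side13.npz",im=im2,d=d2)
for n,dd,i in(("top",d,im),("side",d2,im2)):
    X=xyz(n,dd); H=hsv(i)
    m=(X[...,2]>.082)&(X[...,2]<.098)&(H[...,1]>40)&(X[...,0]<.64)&(X[...,0]>.42)&(X[...,1]<.08)&(X[...,1]>-.3)
    b=max(blobs(m),key=lambda b:b.sum()); p=X[b]; A=np.c_[p[:,:2]-p[:,:2].mean(0),np.ones(len(p))]; c,_,_,_=np.linalg.lstsq(A,p[:,2],rcond=None)
    print(n,b.sum(),cv2.minAreaRect(p[:,:2].astype(np.float32)*1000),"z",p[:,2].mean(),"slopes",c)
    m=(abs(X[...,2]-.055)<.006)&(X[...,1]>.28)&(X[...,1]<.5)&(X[...,0]<.65)&(X[...,0]>.35)
    for b in blobs(m,20):
        vv,uu=np.nonzero(b); print("rim",n,b.sum(),uu.mean(),vv.mean(),cv2.minEnclosingCircle(X[b][:,:2].astype(np.float32)*1000))
```

```text
tcp [423.   51.6 219.3] jawyaw -86.0 z [ 0.014 -0.003 -1.   ] q [  0. -20. 115.  -0.  85.  86.] F [0.2 1.  0.3] op 0.799
fix [0.003 0.014 0.007]
top 4271 ((523.149658203125, -126.66815185546875), (102.77371215820312, 299.99151611328125), 4.690276145935059) z 0.08996099957950245 slopes [-4.64704232e-05 -4.87767915e-04  8.99609996e-02]
rim top 95 110.89473684210526 196.2736842105263 ((558.4520263671875, 413.2135314941406), 21.005043029785156)
rim top 89 141.14606741573033 205.32584269662922 ((534.6099243164062, 337.6574401855469), 21.100744247436523)
rim top 82 140.34146341463415 244.47560975609755 ((435.28521728515625, 340.2473449707031), 21.10356903076172)
rim top 87 109.73563218390805 245.39080459770116 ((435.2872619628906, 415.85284423828125), 21.528053283691406)
side 4409 ((523.565673828125, -127.65518188476562), (100.91694641113281, 303.82501220703125), 4.534851551055908) z 0.08900957617329834 slopes [0.00230673 0.00048463 0.08900958]
rim side 51 277.1372549019608 109.76470588235294 ((560.5588989257812, 412.5123291015625), 22.48509407043457)
rim side 72 272.09722222222223 125.88888888888889 ((539.6859130859375, 335.59088134765625), 25.690757751464844)
```

View pics/s13.png

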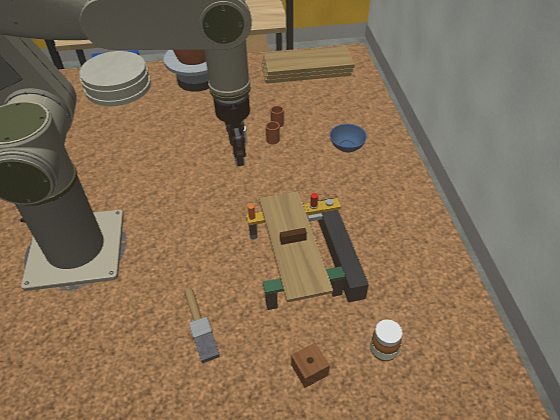

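View pics/t13.png

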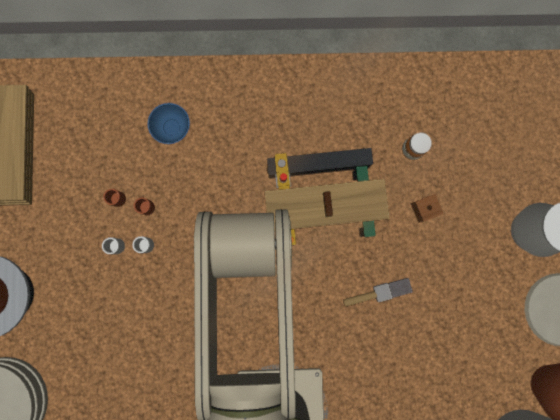

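The board lies level on both rails (top z 90 mm, centre (0.523, -0.127), yaw 4.6°), and all four cups are where they were. I'm starting the cups with jaw yaw about 4.4°, taking the white one at (0.4355, 0.340) first.

send_rows --series '[{"dx":1,"dy":15,"dz":0,"ax":0,"ay":0,"az":0.1,"claw":0.9},{"dx":1,"dy":22,"dz":0,"ax":0,"ay":0,"az":0.12,"claw":0.9},{"dx":1,"dy":22,"dz":0,"ax":0,"ay":0,"az":0.12,"claw":0.9},{"dx":1,"dy":22,"dz":0,"ax":0,"ay":0,"az":0.12,"claw":0.9},{"dx":1,"dy":22,"dz":0,"ax":0,"ay":0,"az":0.12,"claw":0.9}]'

```text
clock: 18.85
tcp_pos: [0.428, 0.1604, 0.2233]
ee_rot: [0.943, 0.332, 0.011, 0.0]
ft_force: [-0.2, 0.0, 0.3]
opening: 0.897
```

send_rows --series '[{"dx":1,"dy":22,"dz":0,"ax":0,"ay":0,"az":0.12,"claw":0.9},{"dx":1,"dy":22,"dz":0,"ax":0,"ay":0,"az":0.12,"claw":0.9},{"dx":1,"dy":22,"dz":0,"ax":0,"ay":0,"az":0.12,"claw":0.9},{"dx":1,"dy":22,"dz":0,"ax":0,"ay":0,"az":0.12,"claw":0.9},{"dx":1,"dy":22,"dz":0,"ax":0,"ay":0,"az":0.12,"claw":0.9}]'

```text
clock: 19.27
tcp_pos: [0.4354, 0.2752, 0.2267]
ee_rot: [0.796, 0.606, 0.014, -0.003]
ft_force: [0.3, -0.5, -0.5]
opening: 0.902
```

send_rows --series '[{"dx":1,"dy":22,"dz":-10,"ax":0,"ay":0,"az":0.12,"claw":0.9},{"dx":1,"dy":22,"dz":-10,"ax":0,"ay":0,"az":0.12,"claw":0.9},{"dx":1,"dy":18,"dz":-10,"ax":0,"ay":0,"az":0.1,"claw":0.9},{"dx":0,"dy":0,"dz":0,"ax":0,"ay":0,"az":0,"claw":0.9}]'

```text
clock: 19.6
tcp_pos: [0.4411, 0.3437, 0.1989]
ee_rot: [0.673, 0.74, 0.017, -0.005]
ft_force: [0.0, -0.2, -1.1]
opening: 0.9
```

Run:
```python
from h import *
st(4.4)
```

```text
tcp [441.1 343.7 198.9] jawyaw 5.4 z [ 0.016  0.032 -0.999] q [32.  1. 98.  1. 79. 26.] F [ 0.  -0.2 -1.1] op 0.9
fix [-0.032  0.016 -0.018]
```

send_rows --series '[{"dx":-5,"dy":-3,"dz":-20,"ax":-0.032,"ay":0.016,"az":-0.018,"claw":0.9},{"dx":0,"dy":0,"dz":-30,"ax":0,"ay":0,"az":0,"claw":0.9},{"dx":0,"dy":0,"dz":-25,"ax":0,"ay":0,"az":0,"claw":0.9},{"dx":0,"dy":0,"dz":-10,"ax":0,"ay":0,"az":0,"claw":0.9},{"dx":0,"dy":0,"dz":0,"ax":0,"ay":0,"az":0,"claw":0.9}]'

```text
clock: 20.02
tcp_pos: [0.4395, 0.3408, 0.1156]
ee_rot: [0.681, 0.732, 0.002, 0.002]
ft_force: [-0.2, 0.6, -0.2]
opening: 0.902
```

Run:
```python
from h import *
st(4.4); im,d=grab("side"); crop(im,180,70,330,190,5,"s14")
```

```text
tcp [439.5 340.8 115.6] jawyaw 4.1 z [ 0.006  0.001 -1.   ] q [ 33.   7. 101.  -0.  72.  29.] F [-0.2  0.6 -0.2] op 0.902
fix [-0.001  0.006  0.006]
```

View pics/s14.png

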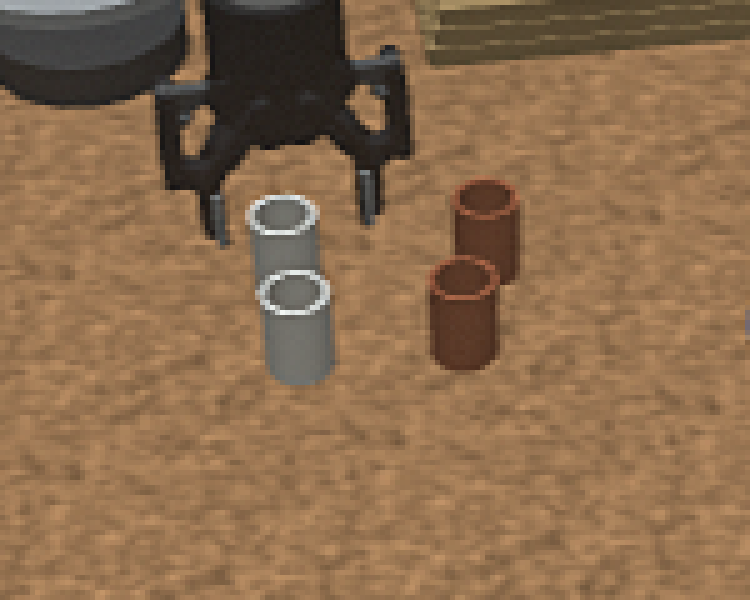

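send_rows --series '[{"dx":-3,"dy":-0.5,"dz":-20,"ax":0,"ay":0.006,"az":0,"claw":0.9},{"dx":0,"dy":0,"dz":-22,"ax":0,"ay":0,"az":0,"claw":0.9},{"dx":0,"dy":0,"dz":-18,"ax":0,"ay":0,"az":0,"claw":0.9},{"dx":0,"dy":0,"dz":-8,"ax":0,"ay":0,"az":0,"claw":0.9},{"dx":0,"dy":0,"dz":0,"ax":0,"ay":0,"az":0,"claw":0.9}]'

```text
clock: 20.48
tcp_pos: [0.4438, 0.3423, 0.0578]
ee_rot: [0.683, 0.73, 0.008, 0.002]
ft_force: [-0.3, -0.3, 0.1]
opening: 0.899
```

Run:
```python
from h import *
st(4.4)
```

```text
tcp [443.8 342.3  57.8] jawyaw 3.8 z [ 0.014  0.009 -1.   ] q [ 32.  11. 103.   0.  65.  29.] F [-0.3 -0.3  0.1] op 0.899
fix [-0.009  0.014  0.011]
```

send_rows --series '[{"dx":-7,"dy":-2,"dz":-6,"ax":-0.009,"ay":0.014,"az":0.01,"claw":0.9},{"dx":-1,"dy":0,"dz":-6,"ax":0,"ay":0,"az":0,"claw":0.9},{"dx":0,"dy":0,"dz":0,"ax":0,"ay":0,"az":0,"claw":0.9}]'

```text
clock: 20.73
tcp_pos: [0.4378, 0.3413, 0.0496]
ee_rot: [0.68, 0.733, 0.002, 0.0]
ft_force: [-0.2, 0.2, 0.2]
opening: 0.898
```

Run:
```python
from h import *
st(4.4)
```

```text
tcp [437.8 341.3  49.6] jawyaw 4.4 z [ 0.003  0.002 -1.   ] q [ 33.  12. 103.   0.  65.  28.] F [-0.2  0.2  0.2] op 0.898
fix [-0.002  0.003  0.001]
```

send_rows --series '[{"dx":-2,"dy":-1,"dz":-5,"ax":0,"ay":0,"az":0,"claw":0.6},{"dx":0,"dy":0,"dz":0,"ax":0,"ay":0,"az":0,"claw":0.4},{"dx":0,"dy":0,"dz":0,"ax":0,"ay":0,"az":0,"claw":0.3},{"dx":0,"dy":0,"dz":0,"ax":0,"ay":0,"az":0,"claw":0.2},{"dx":0,"dy":0,"dz":0,"ax":0,"ay":0,"az":0,"claw":0.2}]' --squeeze 35

```text
clock: 21.15
tcp_pos: [0.4371, 0.3415, 0.047]
ee_rot: [0.68, 0.734, 0.004, 0.001]
ft_force: [0.9, 0.4, -1.4]
opening: 0.479
```

Run:
```python
from h import *
st(4.4)
```

```text
tcp [437.1 341.5  47. ] jawyaw 4.4 z [ 0.007  0.005 -1.   ] q [ 33.  12. 104.   0.  64.  28.] F [ 0.9  0.4 -1.4] op 0.479
fix [-0.005  0.007  0.   ]
```

The cup is gripped. Lifting and carrying it to the far slot (0.531, -0.229).

send_rows --series '[{"dx":0,"dy":0,"dz":15,"ax":0,"ay":0,"az":0,"claw":0.2},{"dx":0,"dy":0,"dz":30,"ax":0,"ay":0,"az":0,"claw":0.2},{"dx":0,"dy":0,"dz":35,"ax":0,"ay":0,"az":0,"claw":0.2},{"dx":0,"dy":0,"dz":35,"ax":0,"ay":0,"az":0,"claw":0.2},{"dx":0,"dy":-5,"dz":35,"ax":0,"ay":0,"az":0,"claw":0.2}]'

```text
clock: 21.57
tcp_pos: [0.4289, 0.3317, 0.1902]
ee_rot: [0.679, 0.734, -0.007, -0.002]
ft_force: [0.4, 0.2, -1.2]
opening: 0.486
```

send_rows --series '[{"dx":4,"dy":-20,"dz":15,"ax":0,"ay":0,"az":0,"claw":0.2},{"dx":6,"dy":-30,"dz":0,"ax":0,"ay":0,"az":0,"claw":0.2},{"dx":6,"dy":-35,"dz":0,"ax":0,"ay":0,"az":0,"claw":0.2},{"dx":6,"dy":-35,"dz":0,"ax":0,"ay":0,"az":0,"claw":0.2},{"dx":6,"dy":-35,"dz":0,"ax":0,"ay":0,"az":0,"claw":0.2}]'

```text
clock: 21.98
tcp_pos: [0.4604, 0.1797, 0.2194]
ee_rot: [0.676, 0.737, 0.003, 0.001]
ft_force: [1.3, -0.4, -0.6]
opening: 0.481
```

Run:
```python
from h import *
st(4.4)
```

```text
tcp [460.4 179.7 219.4] jawyaw 5.0 z [ 0.006  0.004 -1.   ] q [ 15.  -8. 105.   0.  83.  10.] F [ 1.3 -0.4 -0.6] op 0.481
fix [-0.004  0.006 -0.01 ]
```

send_rows --series '[{"dx":6,"dy":-36,"dz":0,"ax":0,"ay":0,"az":0,"claw":0.2},{"dx":6,"dy":-36,"dz":0,"ax":0,"ay":0,"az":0,"claw":0.2},{"dx":6,"dy":-36,"dz":0,"ax":0,"ay":0,"az":0,"claw":0.2},{"dx":6,"dy":-36,"dz":0,"ax":0,"ay":0,"az":0,"claw":0.2},{"dx":6,"dy":-36,"dz":0,"ax":0,"ay":0,"az":0,"claw":0.2}]'

```text
clock: 22.4
tcp_pos: [0.4898, -0.0083, 0.2206]
ee_rot: [0.675, 0.738, 0.005, 0.002]
ft_force: [0.6, 0.4, -0.7]
opening: 0.484
```

send_rows --series '[{"dx":6,"dy":-36,"dz":0,"ax":0,"ay":0,"az":0,"claw":0.2},{"dx":6,"dy":-36,"dz":0,"ax":0,"ay":0,"az":0,"claw":0.2},{"dx":6,"dy":-36,"dz":0,"ax":0,"ay":0,"az":0,"claw":0.2},{"dx":6,"dy":-36,"dz":0,"ax":0,"ay":0,"az":0,"claw":0.2},{"dx":6,"dy":-30,"dz":0,"ax":0,"ay":0,"az":0,"claw":0.2}]'

```text
clock: 22.82
tcp_pos: [0.5188, -0.1927, 0.221]
ee_rot: [0.675, 0.738, 0.005, 0.002]
ft_force: [0.2, 0.7, -0.5]
opening: 0.485
```

send_rows --series '[{"dx":2,"dy":-10,"dz":0,"ax":0,"ay":0,"az":0,"claw":0.2},{"dx":0,"dy":0,"dz":0,"ax":0,"ay":0,"az":0,"claw":0.2}]'

```text
clock: 22.98
tcp_pos: [0.5205, -0.2093, 0.2205]
ee_rot: [0.678, 0.735, 0.004, 0.003]
ft_force: [-0.3, -0.1, -1.0]
opening: 0.487
```

Run:
```python
from h import *
st(4.4)
```

```text
tcp [ 520.5 -209.3  220.5] jawyaw 4.7 z [ 0.01   0.002 -1.   ] q [-27.   2.  95.   0.  83. -32.] F [-0.3 -0.1 -1. ] op 0.487
fix [-0.002  0.01  -0.005]
```

send_rows --series '[{"dx":6,"dy":-9,"dz":-15,"ax":-0.002,"ay":0.01,"az":-0.005,"claw":0.2},{"dx":5,"dy":-9,"dz":-20,"ax":0,"ay":0,"az":0,"claw":0.2},{"dx":0,"dy":0,"dz":-20,"ax":0,"ay":0,"az":0,"claw":0.2},{"dx":0,"dy":0,"dz":-8,"ax":0,"ay":0,"az":0,"claw":0.2},{"dx":0,"dy":0,"dz":0,"ax":0,"ay":0,"az":0,"claw":0.2}]'

```text
clock: 23.4
tcp_pos: [0.5323, -0.2248, 0.1568]
ee_rot: [0.68, 0.734, 0.001, 0.0]
ft_force: [-0.4, -0.3, -1.7]
opening: 0.486
```

Run:
```python
from h import *
st(4.4); im,d=grab("side"); crop(im,230,180,390,310,5,"s15")
```

```text
tcp [ 532.3 -224.8  156.8] jawyaw 4.4 z [ 0.001  0.001 -1.   ] q [-28.   8.  95.   0.  77. -32.] F [-0.4 -0.3 -1.7] op 0.486
fix [-0.001  0.001  0.   ]
```

View pics/s15.png

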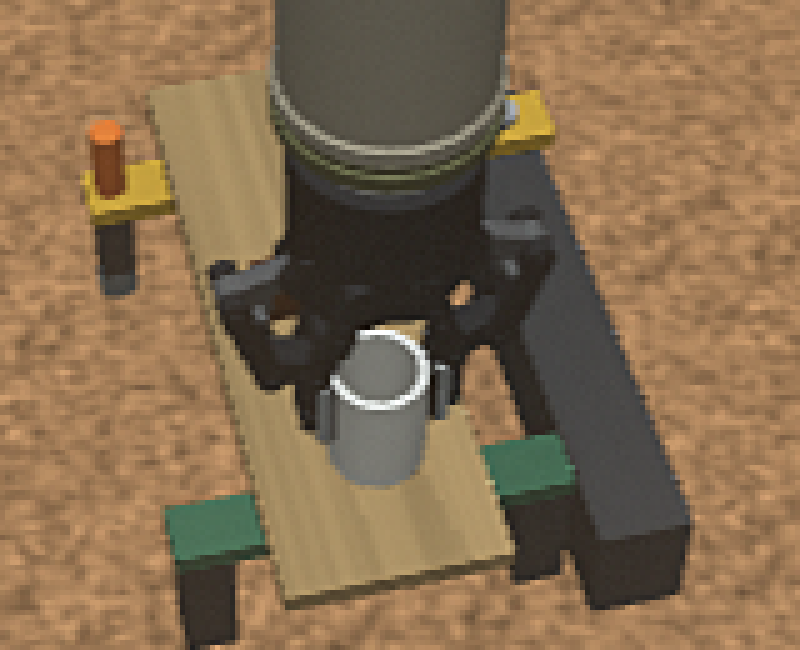

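send_rows --series '[{"dx":-0.5,"dy":-3,"dz":-8,"ax":0,"ay":0,"az":0,"claw":0.2},{"dx":0,"dy":0,"dz":-5,"ax":0,"ay":0,"az":0,"claw":0.2},{"dx":0,"dy":0,"dz":-3,"ax":0,"ay":0,"az":0,"claw":0.2},{"dx":0,"dy":0,"dz":-1,"ax":0,"ay":0,"az":0,"claw":0.2}]'

```text
clock: 23.78
tcp_pos: [0.5335, -0.2265, 0.1429]
ee_rot: [0.679, 0.735, 0.002, 0.002]
ft_force: [-0.4, -0.6, -1.0]
opening: 0.485
```

send_rows --series '[{"dx":0,"dy":0,"dz":-1.5,"ax":0,"ay":0,"az":0,"claw":0.2}]'

```text
clock: 23.87
tcp_pos: [0.5338, -0.2265, 0.1419]
ee_rot: [0.679, 0.735, 0.002, 0.003]
ft_force: [0.0, -0.2, -0.4]
opening: 0.485
```

send_rows --series '[{"dx":-1,"dy":0,"dz":-2,"ax":0,"ay":0.003,"az":0,"claw":0.2},{"dx":0,"dy":0,"dz":-1,"ax":0,"ay":0,"az":0,"claw":0.2}]'

```text
clock: 24.03
tcp_pos: [0.5331, -0.2267, 0.1394]
ee_rot: [0.679, 0.735, 0.001, 0.002]
ft_force: [-0.2, 0.6, -1.9]
opening: 0.485
```

send_rows --series '[{"dx":0,"dy":0,"dz":-1.2,"ax":0,"ay":0,"az":0,"claw":0.2}]'

```text
clock: 24.12
tcp_pos: [0.5332, -0.2268, 0.1384]
ee_rot: [0.679, 0.735, 0.001, 0.003]
ft_force: [0.3, 1.0, -0.7]
opening: 0.483
```

send_rows --series '[{"dx":0,"dy":0,"dz":-1.2,"ax":0,"ay":0,"az":0,"claw":0.2}]'

```text
clock: 24.2
tcp_pos: [0.5333, -0.2269, 0.1372]
ee_rot: [0.679, 0.735, 0.001, 0.003]
ft_force: [0.2, -0.5, -0.5]
opening: 0.487
```

send_rows --series '[{"dx":0,"dy":0,"dz":-1.0,"ax":0,"ay":0,"az":0,"claw":0.2}]'

```text
clock: 24.28
tcp_pos: [0.5334, -0.2271, 0.1365]
ee_rot: [0.679, 0.734, 0.001, 0.003]
ft_force: [-3.7, -0.4, 6.7]
opening: 0.485
```

Contact (6.7 N). Releasing.

send_rows --series '[{"dx":0,"dy":0,"dz":0,"ax":0,"ay":0,"az":0,"claw":0.65},{"dx":0,"dy":0,"dz":0,"ax":0,"ay":0,"az":0,"claw":0.65},{"dx":0,"dy":0,"dz":5,"ax":0,"ay":0,"az":0,"claw":0.65},{"dx":0,"dy":0,"dz":20,"ax":0,"ay":0,"az":0,"claw":0.65},{"dx":0,"dy":0,"dz":35,"ax":0,"ay":0,"az":0,"claw":0.65}]'

```text
clock: 24.7
tcp_pos: [0.529, -0.2248, 0.1899]
ee_rot: [0.679, 0.734, -0.001, -0.004]
ft_force: [0.8, 0.3, -0.5]
opening: 0.645
```

send_rows --series '[{"dx":0,"dy":20,"dz":20,"ax":0,"ay":0,"az":0,"claw":0.9},{"dx":0,"dy":38,"dz":0,"ax":0,"ay":0,"az":0,"claw":0.9},{"dx":0,"dy":40,"dz":0,"ax":0,"ay":0,"az":0,"claw":0.9},{"dx":0,"dy":40,"dz":0,"ax":0,"ay":0,"az":0,"claw":0.9},{"dx":0,"dy":40,"dz":0,"ax":0,"ay":0,"az":0,"claw":0.9}]'

```text
clock: 25.12
tcp_pos: [0.5326, -0.0509, 0.224]
ee_rot: [0.683, 0.73, 0.002, 0.005]
ft_force: [0.6, -0.5, 0.1]
opening: 0.896
```

send_rows --series '[{"dx":0,"dy":40,"dz":0,"ax":0,"ay":0,"az":0,"claw":0.9},{"dx":0,"dy":40,"dz":0,"ax":0,"ay":0,"az":0,"claw":0.9},{"dx":0,"dy":40,"dz":0,"ax":0,"ay":0,"az":0,"claw":0.9},{"dx":0,"dy":40,"dz":0,"ax":0,"ay":0,"az":0,"claw":0.9},{"dx":0,"dy":40,"dz":0,"ax":0,"ay":0,"az":0,"claw":0.9}]'

```text
clock: 25.53
tcp_pos: [0.5318, 0.1577, 0.2289]
ee_rot: [0.684, 0.73, 0.004, 0.008]
ft_force: [1.7, -1.1, -0.0]
opening: 0.895
```

```bash
cat >> h.py <<'E'
def cups(tag):
    im,d=grab("top",f"t{tag}"); im2,d2=grab("side",f"s{tag}"); np.savez("last.npz",im=im,d=d,im2=im2,d2=d2)
    for n,dd,i in(("top",d,im),("side",d2,im2)):
        X=xyz(n,dd)
        for zz,y0,y1 in((.055,.25,.55),(.145,-.3,.05)):
            m=(abs(X[...,2]-zz)<.006)&(X[...,1]>y0)&(X[...,1]<y1)&(X[...,0]<.65)&(X[...,0]>.33)
            for b in blobs(m,20):
                c=cv2.minEnclosingCircle(X[b][:,:2].astype(np.float32)*1000)
                print(n,zz,b.sum(),np.round(c[0],1),round(c[1],1),i[b].mean(0).round())
    st(4.4)
E
python3 -c "
from h import *
cups(16)"
```

```text
top 0.055 67 [558.3 414. ] 21.0 [117.  71.  48.]
top 0.055 88 [435.2 416.6] 21.2 [158. 156. 150.]
top 0.145 94 [ 532.6 -227.9] 21.1 [153. 148. 139.]
side 0.055 58 [559.7 410.8] 25.0 [115.  71.  49.]
side 0.055 63 [438.  414.9] 24.2 [157. 157. 151.]
side 0.055 70 [536.4 333.8] 24.2 [115.  71.  49.]
side 0.145 126 [ 534.7 -229. ] 21.9 [179. 181. 177.]
tcp [531.4 161.5 228.9] jawyaw 4.1 z [ 0.017 -0.002 -1.   ] q [12.  1. 95. -0. 83.  8.] F [ 1.2  0.2 -0.3] op 0.899
fix [0.002 0.017 0.006]
```

View pics/s16.png

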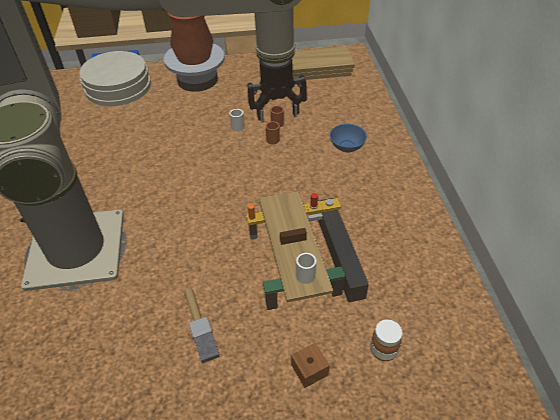

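The first cup stands at (0.533, -0.228). Next is the terracotta cup at (0.5345, 0.3377).

send_rows --series '[{"dx":1,"dy":38,"dz":0,"ax":0,"ay":0.008,"az":0,"claw":0.9},{"dx":0,"dy":40,"dz":0,"ax":0,"ay":0.008,"az":0,"claw":0.9},{"dx":0,"dy":40,"dz":-5,"ax":0,"ay":0,"az":0,"claw":0.9},{"dx":0,"dy":35,"dz":-10,"ax":0,"ay":0,"az":0,"claw":0.9},{"dx":0,"dy":8,"dz":-15,"ax":0,"ay":0,"az":0,"claw":0.9}]'

```text
clock: 26.05
tcp_pos: [0.5346, 0.3259, 0.2053]
ee_rot: [0.682, 0.731, 0.004, 0.004]
ft_force: [0.8, 0.6, 0.7]
opening: 0.9
```

send_rows --series '[{"dx":0,"dy":0,"dz":-20,"ax":0,"ay":0,"az":0,"claw":0.9},{"dx":0,"dy":0,"dz":-20,"ax":0,"ay":0,"az":0,"claw":0.9},{"dx":0,"dy":0,"dz":-20,"ax":0,"ay":0,"az":0,"claw":0.9},{"dx":0,"dy":0,"dz":0,"ax":0,"ay":0,"az":0,"claw":0.9}]'

```text
clock: 26.38
tcp_pos: [0.5334, 0.3281, 0.1411]
ee_rot: [0.68, 0.733, 0.003, 0.003]
ft_force: [-0.8, -0.6, -0.6]
opening: 0.903
```

Run:
```python
from h import *
st(4.4)
```

```text
tcp [533.4 328.1 141.1] jawyaw 4.3 z [ 0.009 -0.001 -1.   ] q [27. 16. 88. -0. 76. 23.] F [-0.8 -0.6 -0.6] op 0.903
fix [0.001 0.009 0.002]
```

send_rows --series '[{"dx":0,"dy":9,"dz":-20,"ax":0,"ay":0.009,"az":0,"claw":0.9},{"dx":0,"dy":0,"dz":-25,"ax":0,"ay":0,"az":0,"claw":0.9},{"dx":0,"dy":0,"dz":-22,"ax":0,"ay":0,"az":0,"claw":0.9},{"dx":0,"dy":0,"dz":-15,"ax":0,"ay":0,"az":0,"claw":0.9},{"dx":0,"dy":0,"dz":0,"ax":0,"ay":0,"az":0,"claw":0.9}]'

```text
clock: 26.8
tcp_pos: [0.5365, 0.3347, 0.0617]
ee_rot: [0.681, 0.732, 0.001, 0.001]
ft_force: [-1.3, -0.5, -0.5]
opening: 0.903
```

Run:
```python
from h import *
st(4.4)
```

```text
tcp [536.5 334.7  61.7] jawyaw 4.1 z [ 0.004  0.    -1.   ] q [27. 22. 90. -0. 68. 23.] F [-1.3 -0.5 -0.5] op 0.903
fix [-0.     0.004  0.005]
```

send_rows --series '[{"dx":-3,"dy":3,"dz":-8,"ax":0,"ay":0.004,"az":0,"claw":0.9},{"dx":0,"dy":0,"dz":-7,"ax":0,"ay":0,"az":0,"claw":0.8},{"dx":0,"dy":0,"dz":0,"ax":0,"ay":0,"az":0,"claw":0.6},{"dx":0,"dy":0,"dz":0,"ax":0,"ay":0,"az":0,"claw":0.4},{"dx":0,"dy":0,"dz":0,"ax":0,"ay":0,"az":0,"claw":0.2}]'

```text
clock: 27.22
tcp_pos: [0.5364, 0.3377, 0.0512]
ee_rot: [0.682, 0.732, 0.002, 0.001]
ft_force: [0.7, 0.9, -1.4]
opening: 0.471
```

send_rows --series '[{"dx":0,"dy":0,"dz":0,"ax":0,"ay":0,"az":0,"claw":0.2},{"dx":0,"dy":0,"dz":0,"ax":0,"ay":0,"az":0,"claw":0.2}]'

```text
clock: 27.38
tcp_pos: [0.5373, 0.3382, 0.0528]
ee_rot: [0.682, 0.732, 0.003, 0.001]
ft_force: [-0.2, -0.7, -0.9]
opening: 0.478
```

Run:
```python
from h import *
st(4.4)
```

```text
tcp [537.3 338.2  52.8] jawyaw 4.0 z [ 0.006  0.004 -1.   ] q [28. 23. 90.  0. 67. 24.] F [-0.2 -0.7 -0.9] op 0.478
fix [-0.004  0.006  0.006]
```

send_rows --series '[{"dx":0,"dy":0,"dz":15,"ax":0,"ay":0,"az":0,"claw":0.2},{"dx":0,"dy":0,"dz":30,"ax":0,"ay":0,"az":0,"claw":0.2},{"dx":0,"dy":0,"dz":35,"ax":0,"ay":0,"az":0,"claw":0.2},{"dx":0,"dy":0,"dz":35,"ax":0,"ay":0,"az":0,"claw":0.2},{"dx":0,"dy":-5,"dz":35,"ax":0,"ay":0,"az":0,"claw":0.2}]'

```text
clock: 27.8
tcp_pos: [0.5296, 0.3299, 0.1968]
ee_rot: [0.682, 0.732, -0.006, -0.002]
ft_force: [0.0, 0.2, -0.8]
opening: 0.477
```

send_rows --series '[{"dx":0,"dy":-20,"dz":15,"ax":0,"ay":0,"az":0,"claw":0.2},{"dx":0,"dy":-30,"dz":0,"ax":0,"ay":0,"az":0,"claw":0.2},{"dx":0,"dy":-36,"dz":0,"ax":0,"ay":0,"az":0,"claw":0.2},{"dx":0,"dy":-36,"dz":0,"ax":0,"ay":0,"az":0,"claw":0.2},{"dx":0,"dy":-36,"dz":0,"ax":0,"ay":0,"az":0,"claw":0.2}]'

```text
clock: 28.22
tcp_pos: [0.5337, 0.1758, 0.2291]
ee_rot: [0.678, 0.735, 0.006, 0.002]
ft_force: [1.1, -0.4, -0.8]
opening: 0.476
```

send_rows --series '[{"dx":0,"dy":-36,"dz":0,"ax":0,"ay":0,"az":0,"claw":0.2},{"dx":0,"dy":-36,"dz":0,"ax":0,"ay":0,"az":0,"claw":0.2},{"dx":0,"dy":-36,"dz":0,"ax":0,"ay":0,"az":0,"claw":0.2},{"dx":0,"dy":-36,"dz":0,"ax":0,"ay":0,"az":0,"claw":0.2},{"dx":0,"dy":-36,"dz":0,"ax":0,"ay":0,"az":0,"claw":0.2}]'

```text
clock: 28.63
tcp_pos: [0.5327, -0.0119, 0.2326]
ee_rot: [0.677, 0.736, 0.008, 0.004]
ft_force: [0.2, -0.3, -1.3]
opening: 0.477
```

Run:
```python
from h import *
st(4.4)
```

```text
tcp [532.7 -11.9 232.6] jawyaw 4.8 z [ 0.018  0.006 -1.   ] q [ -7.  -3.  99.   0.  84. -12.] F [ 0.2 -0.3 -1.3] op 0.477
fix [-0.006  0.018 -0.007]
```

send_rows --series '[{"dx":-1,"dy":-36,"dz":0,"ax":-0.006,"ay":0.009,"az":0,"claw":0.2},{"dx":-1,"dy":-36,"dz":0,"ax":0,"ay":0.009,"az":0,"claw":0.2},{"dx":-1,"dy":-36,"dz":-5,"ax":0,"ay":0,"az":0,"claw":0.2},{"dx":-1,"dy":-30,"dz":-10,"ax":0,"ay":0,"az":0,"claw":0.2},{"dx":-1,"dy":-15,"dz":-10,"ax":0,"ay":0,"az":0,"claw":0.2}]'

```text
clock: 29.05
tcp_pos: [0.5275, -0.177, 0.2128]
ee_rot: [0.678, 0.735, 0.001, 0.005]
ft_force: [0.3, 0.9, -0.3]
opening: 0.474
```

send_rows --series '[{"dx":0,"dy":0,"dz":-10,"ax":0,"ay":0,"az":0,"claw":0.2},{"dx":0,"dy":0,"dz":0,"ax":0,"ay":0,"az":0,"claw":0.2}]'

```text
clock: 29.22
tcp_pos: [0.526, -0.1809, 0.2009]
ee_rot: [0.68, 0.733, 0.0, 0.004]
ft_force: [-0.6, 0.2, -1.4]
opening: 0.478
```

Run:
```python
from h import *
st(4.4)
```

```text
tcp [ 526.  -180.9  200.9] jawyaw 4.3 z [ 0.007 -0.005 -1.   ] q [-24.   2.  97.  -0.  81. -29.] F [-0.6  0.2 -1.4] op 0.478
fix [0.005 0.007 0.001]
```

send_rows --series '[{"dx":0.5,"dy":6,"dz":-8,"ax":0.005,"ay":0.007,"az":0,"claw":0.2},{"dx":0,"dy":2,"dz":-10,"ax":0,"ay":0,"az":0,"claw":0.2},{"dx":0,"dy":0,"dz":-15,"ax":0,"ay":0,"az":0,"claw":0.2},{"dx":0,"dy":0,"dz":-5,"ax":0,"ay":0,"az":0,"claw":0.2},{"dx":0,"dy":0,"dz":0,"ax":0,"ay":0,"az":0,"claw":0.2}]'

```text
clock: 29.63
tcp_pos: [0.5276, -0.167, 0.1613]
ee_rot: [0.678, 0.735, 0.001, -0.0]
ft_force: [-1.0, -0.4, -0.7]
opening: 0.472
```

Run:
```python
from h import *
st(4.4); im,d=grab("side"); crop(im,230,180,390,310,5,"s17")
```

```text
tcp [ 527.6 -167.   161.3] jawyaw 4.6 z [ 0.     0.001 -1.   ] q [-23.   4.  99.   0.  77. -28.] F [-1.  -0.4 -0.7] op 0.472
fix [-0.001  0.    -0.004]
```

View pics/s17.png

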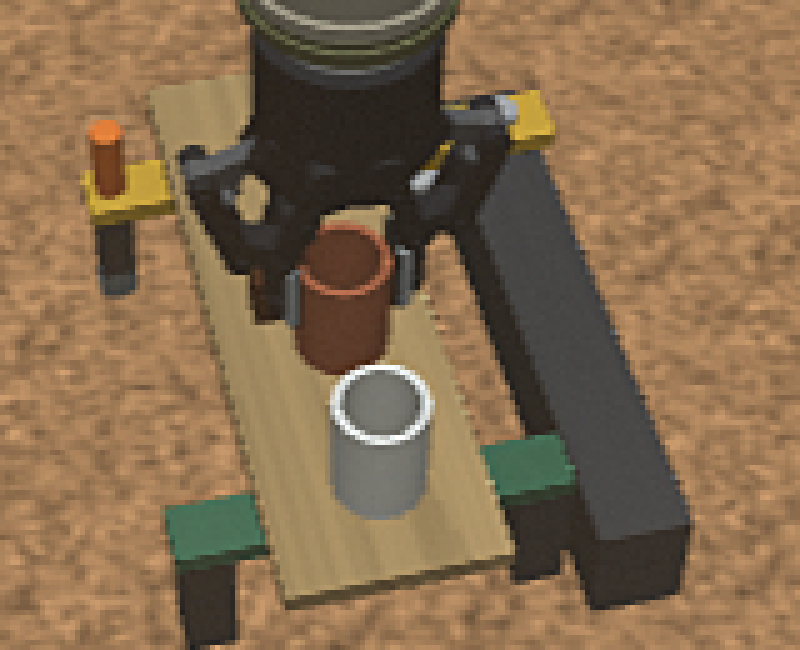

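send_rows --series '[{"dx":0,"dy":-6,"dz":-4,"ax":0,"ay":0,"az":0,"claw":0.2},{"dx":0,"dy":0,"dz":-5,"ax":0,"ay":0,"az":0,"claw":0.2},{"dx":0,"dy":0,"dz":-3,"ax":0,"ay":0,"az":0,"claw":0.2}]'

```text
clock: 29.93
tcp_pos: [0.5292, -0.1724, 0.1511]
ee_rot: [0.677, 0.736, 0.001, 0.001]
ft_force: [-0.4, -0.2, -1.0]
opening: 0.474
```

send_rows --series '[{"dx":0,"dy":0,"dz":-3,"ax":0,"ay":0,"az":0,"claw":0.2},{"dx":0,"dy":0,"dz":-1,"ax":0,"ay":0,"az":0,"claw":0.2}]'

```text
clock: 30.1
tcp_pos: [0.5293, -0.1727, 0.1467]
ee_rot: [0.677, 0.736, 0.001, 0.001]
ft_force: [-0.5, 0.8, -1.4]
opening: 0.482
```

send_rows --series '[{"dx":0,"dy":0,"dz":-1.5,"ax":0,"ay":0,"az":0,"claw":0.2},{"dx":0,"dy":0,"dz":-1.2,"ax":0,"ay":0,"az":0,"claw":0.2}]'

```text
clock: 30.27
tcp_pos: [0.5294, -0.1729, 0.144]
ee_rot: [0.677, 0.736, 0.001, 0.001]
ft_force: [0.0, 0.4, -0.5]
opening: 0.475
```

send_rows --series '[{"dx":0,"dy":0,"dz":-1.2,"ax":0,"ay":0,"az":0,"claw":0.2}]'

```text
clock: 30.35
tcp_pos: [0.5294, -0.173, 0.1428]
ee_rot: [0.677, 0.736, 0.001, 0.002]
ft_force: [-0.1, -0.2, -0.6]
opening: 0.474
```

send_rows --series '[{"dx":0,"dy":0,"dz":-1.2,"ax":0,"ay":0,"az":0,"claw":0.2}]'

```text
clock: 30.43
tcp_pos: [0.5295, -0.1731, 0.1416]
ee_rot: [0.677, 0.736, 0.001, 0.002]
ft_force: [0.9, 0.1, -1.0]
opening: 0.473
```

send_rows --series '[{"dx":0,"dy":0,"dz":-1,"ax":0,"ay":0,"az":0,"claw":0.2}]'

```text
clock: 30.52
tcp_pos: [0.5295, -0.1731, 0.1406]
ee_rot: [0.677, 0.736, 0.001, 0.002]
ft_force: [-0.0, 0.6, -0.3]
opening: 0.478
```

send_rows --series '[{"dx":0,"dy":0,"dz":-1.2,"ax":0,"ay":0,"az":0,"claw":0.2}]'

```text
clock: 30.6
tcp_pos: [0.5296, -0.1732, 0.1404]
ee_rot: [0.678, 0.736, 0.001, 0.002]
ft_force: [-9.1, 4.0, 16.6]
opening: 0.479
```

send_rows --series '[{"dx":0,"dy":0,"dz":-1,"ax":0,"ay":0,"az":0,"claw":0.2}]'

```text
clock: 30.68
tcp_pos: [0.5296, -0.1732, 0.1404]
ee_rot: [0.677, 0.736, 0.001, 0.002]
ft_force: [-4.2, 1.9, 9.1]
opening: 0.475
```

Contact. Releasing and returning for the next cup.

send_rows --series '[{"dx":0,"dy":0,"dz":0,"ax":0,"ay":0,"az":0,"claw":0.65},{"dx":0,"dy":0,"dz":0,"ax":0,"ay":0,"az":0,"claw":0.65},{"dx":0,"dy":0,"dz":5,"ax":0,"ay":0,"az":0,"claw":0.65},{"dx":0,"dy":0,"dz":20,"ax":0,"ay":0,"az":0,"claw":0.65},{"dx":0,"dy":0,"dz":35,"ax":0,"ay":0,"az":0,"claw":0.65}]'

```text
clock: 31.1
tcp_pos: [0.5255, -0.1714, 0.1945]
ee_rot: [0.678, 0.736, -0.001, -0.004]
ft_force: [-0.0, 1.0, -0.6]
opening: 0.649
```

send_rows --series '[{"dx":-5,"dy":20,"dz":20,"ax":0,"ay":0,"az":0,"claw":0.9},{"dx":-6,"dy":38,"dz":0,"ax":0,"ay":0,"az":0,"claw":0.9},{"dx":-6,"dy":40,"dz":0,"ax":0,"ay":0,"az":0,"claw":0.9},{"dx":-6,"dy":40,"dz":0,"ax":0,"ay":0,"az":0,"claw":0.9},{"dx":-6,"dy":40,"dz":0,"ax":0,"ay":0,"az":0,"claw":0.9}]'

```text
clock: 31.52
tcp_pos: [0.5002, 0.003, 0.2275]
ee_rot: [0.682, 0.731, 0.002, 0.005]
ft_force: [0.8, 0.5, -0.4]
opening: 0.896
```

send_rows --series '[{"dx":-6,"dy":40,"dz":0,"ax":0,"ay":0,"az":0,"claw":0.9},{"dx":-6,"dy":40,"dz":0,"ax":0,"ay":0,"az":0,"claw":0.9},{"dx":-6,"dy":40,"dz":0,"ax":0,"ay":0,"az":0,"claw":0.9},{"dx":-6,"dy":40,"dz":0,"ax":0,"ay":0,"az":0,"claw":0.9},{"dx":-6,"dy":30,"dz":0,"ax":0,"ay":0,"az":0,"claw":0.9}]'

```text
clock: 31.93
tcp_pos: [0.468, 0.2014, 0.2314]
ee_rot: [0.682, 0.731, 0.005, 0.007]
ft_force: [0.6, -0.4, -0.0]
opening: 0.904
```

```bash
python3 -c "
from h import *
cups(18)"
```

```text
top 0.145 98 [ 532.5 -227.5] 21.2 [153. 148. 139.]
top 0.145 97 [ 529.3 -172.2] 21.0 [117.  72.  49.]
side 0.055 58 [559.2 411.7] 22.9 [115.  71.  50.]
side 0.055 55 [437.  413.9] 23.1 [154. 154. 149.]
side 0.145 129 [ 528.8 -173.6] 22.2 [128.  81.  57.]
side 0.145 132 [ 534.9 -229.4] 21.8 [176. 178. 173.]
tcp [467.5 203.  231.4] jawyaw 4.2 z [ 0.017  0.    -1.   ] q [ 18.  -7. 102.  -0.  84.  14.] F [-0.1 -1.2  0.3] op 0.905
fix [-0.     0.017  0.004]
```

View pics/s18.png

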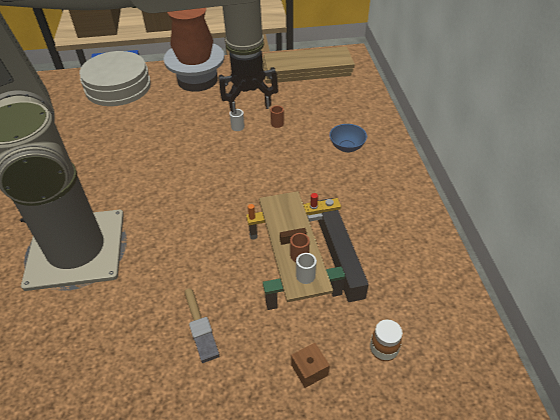

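Two cups stand on the board. Next is the white one at (0.435, 0.416).

send_rows --series '[{"dx":-6,"dy":38,"dz":0,"ax":0,"ay":0.008,"az":0,"claw":0.9},{"dx":-6,"dy":40,"dz":0,"ax":0,"ay":0.008,"az":0,"claw":0.9},{"dx":-6,"dy":40,"dz":-5,"ax":0,"ay":0,"az":0,"claw":0.9},{"dx":-6,"dy":40,"dz":-10,"ax":0,"ay":0,"az":0,"claw":0.9},{"dx":-6,"dy":35,"dz":-15,"ax":0,"ay":0,"az":0,"claw":0.9}]'

```text
clock: 32.45
tcp_pos: [0.4411, 0.3962, 0.2073]
ee_rot: [0.684, 0.73, 0.004, 0.003]
ft_force: [1.0, 0.1, 0.5]
opening: 0.899
```

send_rows --series '[{"dx":0,"dy":10,"dz":-20,"ax":0,"ay":0,"az":0,"claw":0.9},{"dx":0,"dy":0,"dz":-20,"ax":0,"ay":0,"az":0,"claw":0.9},{"dx":0,"dy":0,"dz":-20,"ax":0,"ay":0,"az":0,"claw":0.9},{"dx":0,"dy":0,"dz":0,"ax":0,"ay":0,"az":0,"claw":0.9}]'

```text
clock: 32.78
tcp_pos: [0.4388, 0.4134, 0.1439]
ee_rot: [0.681, 0.732, 0.005, 0.003]
ft_force: [-1.0, -0.4, -1.0]
opening: 0.898
```

Run:
```python
from h import *
st(4.4)
```

```text
tcp [438.8 413.4 143.9] jawyaw 4.2 z [ 0.01   0.003 -1.   ] q [39. 12. 92. -0. 75. 34.] F [-1.  -0.4 -1. ] op 0.898
fix [-0.004  0.01   0.004]
```

send_rows --series '[{"dx":-4,"dy":3,"dz":-20,"ax":-0.004,"ay":0.01,"az":0,"claw":0.9},{"dx":0,"dy":0,"dz":-25,"ax":0,"ay":0,"az":0,"claw":0.9},{"dx":0,"dy":0,"dz":-22,"ax":0,"ay":0,"az":0,"claw":0.9},{"dx":0,"dy":0,"dz":-15,"ax":0,"ay":0,"az":0,"claw":0.9},{"dx":0,"dy":0,"dz":0,"ax":0,"ay":0,"az":0,"claw":0.9}]'

```text
clock: 33.2
tcp_pos: [0.4386, 0.4154, 0.0651]
ee_rot: [0.682, 0.732, 0.002, 0.001]
ft_force: [-0.7, -0.7, -0.1]
opening: 0.903
```

Run:
```python
from h import *
st(4.4)
```

```text
tcp [438.6 415.4  65.1] jawyaw 4.0 z [ 0.005  0.002 -1.   ] q [39. 17. 95. -0. 68. 35.] F [-0.7 -0.7 -0.1] op 0.903
fix [-0.002  0.005  0.006]
```

send_rows --series '[{"dx":-4,"dy":1,"dz":-9,"ax":-0.002,"ay":0.005,"az":0,"claw":0.9},{"dx":-1,"dy":0,"dz":-9,"ax":0,"ay":0,"az":0,"claw":0.8},{"dx":0,"dy":0,"dz":-2,"ax":0,"ay":0,"az":0,"claw":0.6},{"dx":0,"dy":0,"dz":0,"ax":0,"ay":0,"az":0,"claw":0.4},{"dx":0,"dy":0,"dz":0,"ax":0,"ay":0,"az":0,"claw":0.2}]'

```text
clock: 33.62
tcp_pos: [0.4367, 0.417, 0.0493]
ee_rot: [0.683, 0.731, 0.002, 0.0]
ft_force: [1.0, -0.5, -0.9]
opening: 0.483
```

send_rows --series '[{"dx":0,"dy":0,"dz":0,"ax":0,"ay":0,"az":0,"claw":0.2},{"dx":0,"dy":0,"dz":0,"ax":0,"ay":0,"az":0,"claw":0.2}]'

```text
clock: 33.78
tcp_pos: [0.4374, 0.4176, 0.0507]
ee_rot: [0.682, 0.731, 0.003, 0.001]
ft_force: [-0.3, -0.8, -1.5]
opening: 0.484
```

Run:
```python
from h import *
st(4.4)
```

```text
tcp [437.4 417.6  50.7] jawyaw 3.9 z [ 0.006  0.004 -1.   ] q [39. 19. 95. -0. 66. 35.] F [-0.3 -0.8 -1.5] op 0.484
fix [-0.004  0.006  0.008]
```

send_rows --series '[{"dx":0,"dy":0,"dz":15,"ax":0,"ay":0,"az":0,"claw":0.2},{"dx":0,"dy":0,"dz":30,"ax":0,"ay":0,"az":0,"claw":0.2},{"dx":0,"dy":0,"dz":35,"ax":0,"ay":0,"az":0,"claw":0.2},{"dx":0,"dy":0,"dz":35,"ax":0,"ay":0,"az":0,"claw":0.2},{"dx":0,"dy":-5,"dz":35,"ax":0,"ay":0,"az":0,"claw":0.2}]'

```text
clock: 34.2
tcp_pos: [0.4307, 0.4078, 0.1953]
ee_rot: [0.682, 0.731, -0.006, -0.001]
ft_force: [0.6, 0.1, -0.9]
opening: 0.484
```

send_rows --series '[{"dx":5,"dy":-20,"dz":15,"ax":0,"ay":0,"az":0,"claw":0.2},{"dx":6,"dy":-30,"dz":0,"ax":0,"ay":0,"az":0,"claw":0.2},{"dx":6,"dy":-36,"dz":0,"ax":0,"ay":0,"az":0,"claw":0.2},{"dx":6,"dy":-36,"dz":0,"ax":0,"ay":0,"az":0,"claw":0.2},{"dx":6,"dy":-36,"dz":0,"ax":0,"ay":0,"az":0,"claw":0.2}]'

```text
clock: 34.62
tcp_pos: [0.4633, 0.2543, 0.2275]
ee_rot: [0.678, 0.735, 0.007, 0.001]
ft_force: [0.8, 0.2, -1.6]
opening: 0.486
```

send_rows --series '[{"dx":6,"dy":-36,"dz":0,"ax":0,"ay":0,"az":0,"claw":0.2},{"dx":6,"dy":-36,"dz":0,"ax":0,"ay":0,"az":0,"claw":0.2},{"dx":6,"dy":-36,"dz":0,"ax":0,"ay":0,"az":0,"claw":0.2},{"dx":6,"dy":-36,"dz":0,"ax":0,"ay":0,"az":0,"claw":0.2},{"dx":6,"dy":-36,"dz":0,"ax":0,"ay":0,"az":0,"claw":0.2}]'

```text
clock: 35.03
tcp_pos: [0.4936, 0.0665, 0.2311]
ee_rot: [0.677, 0.736, 0.009, 0.003]
ft_force: [0.7, -0.6, -1.8]
opening: 0.483
```

Run:
```python
from h import *
st(4.4)
```

```text
tcp [493.6  66.5 231.1] jawyaw 4.7 z [ 0.018  0.009 -1.   ] q [  1.  -9. 104.   0.  84.  -3.] F [ 0.7 -0.6 -1.8] op 0.483
fix [-0.009  0.018 -0.005]
```

send_rows --series '[{"dx":6,"dy":-36,"dz":0,"ax":-0.005,"ay":0.009,"az":0,"claw":0.2},{"dx":6,"dy":-36,"dz":0,"ax":-0.004,"ay":0.009,"az":0,"claw":0.2},{"dx":6,"dy":-30,"dz":-5,"ax":0,"ay":0,"az":0,"claw":0.2},{"dx":5,"dy":-18,"dz":-10,"ax":0,"ay":0,"az":0,"claw":0.2},{"dx":2,"dy":-8,"dz":-10,"ax":0,"ay":0,"az":0,"claw":0.2}]'

```text
clock: 35.45
tcp_pos: [0.5206, -0.074, 0.2113]
ee_rot: [0.679, 0.734, 0.002, 0.005]
ft_force: [0.3, 0.5, -0.9]
opening: 0.484
```

send_rows --series '[{"dx":0,"dy":0,"dz":-10,"ax":0,"ay":0,"az":0,"claw":0.2},{"dx":0,"dy":0,"dz":0,"ax":0,"ay":0,"az":0,"claw":0.2}]'

```text
clock: 35.62
tcp_pos: [0.5197, -0.0753, 0.1985]
ee_rot: [0.681, 0.733, 0.001, 0.004]
ft_force: [-0.4, 0.4, -0.5]
opening: 0.483
```

Run:
```python
from h import *
st(4.4)
```

```text
tcp [519.7 -75.3 198.5] jawyaw 4.2 z [ 0.007 -0.003 -1.   ] q [-14.  -3. 102.  -0.  80. -18.] F [-0.4  0.4 -0.5] op 0.483
fix [0.003 0.007 0.003]
```

send_rows --series '[{"dx":0,"dy":-5,"dz":-8,"ax":0.003,"ay":0.007,"az":0,"claw":0.2},{"dx":0,"dy":0,"dz":-12,"ax":0,"ay":0,"az":0,"claw":0.2},{"dx":0,"dy":0,"dz":-12,"ax":0,"ay":0,"az":0,"claw":0.2},{"dx":0,"dy":0,"dz":-5,"ax":0,"ay":0,"az":0,"claw":0.2},{"dx":0,"dy":0,"dz":0,"ax":0,"ay":0,"az":0,"claw":0.2}]'

```text
clock: 36.03
tcp_pos: [0.5188, -0.0754, 0.1571]
ee_rot: [0.678, 0.735, -0.0, -0.001]
ft_force: [0.4, 0.1, -0.7]
opening: 0.484
```

Run:
```python
from h import *
st(4.4); im,d=grab("side"); crop(im,230,160,390,290,5,"s19")
```

```text
tcp [518.8 -75.4 157.1] jawyaw 4.6 z [-0.002  0.002 -1.   ] q [-14.  -0. 104.   0.  77. -19.] F [ 0.4  0.1 -0.7] op 0.484
fix [-0.002 -0.002 -0.003]
```

View pics/s19.png

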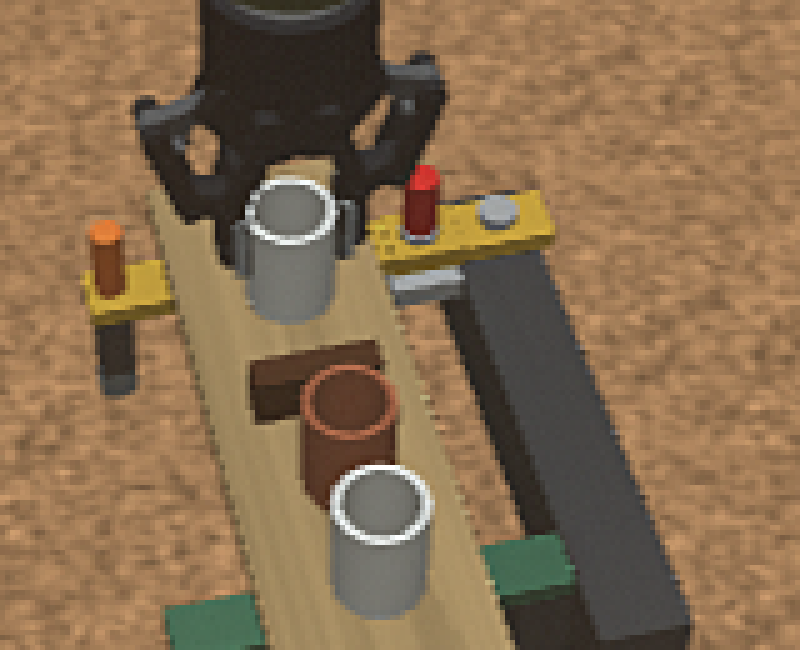

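send_rows --series '[{"dx":0.5,"dy":-4,"dz":-5,"ax":0,"ay":0,"az":0,"claw":0.2},{"dx":0,"dy":0,"dz":-5,"ax":0,"ay":0,"az":0,"claw":0.2},{"dx":0,"dy":0,"dz":-3,"ax":0,"ay":0,"az":0,"claw":0.2},{"dx":0,"dy":0,"dz":-1,"ax":0,"ay":0,"az":0,"claw":0.2}]'

```text
clock: 36.42
tcp_pos: [0.5202, -0.0791, 0.1434]
ee_rot: [0.678, 0.735, 0.001, -0.0]
ft_force: [-0.2, -0.4, -1.5]
opening: 0.481
```

send_rows --series '[{"dx":0,"dy":0,"dz":-1.2,"ax":0,"ay":0,"az":0,"claw":0.2}]'

```text
clock: 36.5
tcp_pos: [0.5203, -0.0792, 0.1422]
ee_rot: [0.678, 0.735, 0.001, -0.0]
ft_force: [-0.3, 0.1, -1.6]
opening: 0.483
```

send_rows --series '[{"dx":0,"dy":0,"dz":-1.2,"ax":0,"ay":0,"az":0,"claw":0.2}]'

```text
clock: 36.58
tcp_pos: [0.5204, -0.0793, 0.1411]
ee_rot: [0.678, 0.735, 0.001, -0.0]
ft_force: [0.2, -0.5, -1.1]
opening: 0.484
```

send_rows --series '[{"dx":0,"dy":0,"dz":-1.2,"ax":0,"ay":0,"az":0,"claw":0.2}]'

```text
clock: 36.67
tcp_pos: [0.5206, -0.0794, 0.1399]
ee_rot: [0.678, 0.735, 0.001, -0.0]
ft_force: [-0.2, -0.3, -0.5]
opening: 0.487
```

send_rows --series '[{"dx":0,"dy":0,"dz":-1.2,"ax":0,"ay":0,"az":0,"claw":0.2}]'

```text
clock: 36.75
tcp_pos: [0.5207, -0.0795, 0.1389]
ee_rot: [0.678, 0.735, 0.001, 0.0]
ft_force: [-0.7, 0.9, -1.8]
opening: 0.481
```

send_rows --series '[{"dx":0,"dy":0,"dz":-0.8,"ax":0,"ay":0,"az":0,"claw":0.2}]'

```text
clock: 36.83
tcp_pos: [0.5208, -0.0795, 0.1387]
ee_rot: [0.678, 0.735, 0.001, 0.0]
ft_force: [-6.1, 1.0, 9.8]
opening: 0.48
```

send_rows --series '[{"dx":0,"dy":0,"dz":0,"ax":0,"ay":0,"az":0,"claw":0.65},{"dx":0,"dy":0,"dz":0,"ax":0,"ay":0,"az":0,"claw":0.65},{"dx":0,"dy":0,"dz":5,"ax":0,"ay":0,"az":0,"claw":0.65},{"dx":0,"dy":0,"dz":20,"ax":0,"ay":0,"az":0,"claw":0.65},{"dx":0,"dy":0,"dz":35,"ax":0,"ay":0,"az":0,"claw":0.65}]'

```text
clock: 37.25
tcp_pos: [0.5164, -0.0785, 0.1931]
ee_rot: [0.678, 0.735, -0.002, -0.005]
ft_force: [0.4, -0.4, -0.4]
opening: 0.65
```

send_rows --series '[{"dx":3,"dy":20,"dz":25,"ax":0,"ay":0,"az":0,"claw":0.7},{"dx":4,"dy":38,"dz":0,"ax":0,"ay":0,"az":0,"claw":0.9},{"dx":4,"dy":40,"dz":0,"ax":0,"ay":0,"az":0,"claw":0.9},{"dx":4,"dy":40,"dz":0,"ax":0,"ay":0,"az":0,"claw":0.9},{"dx":4,"dy":40,"dz":0,"ax":0,"ay":0,"az":0,"claw":0.9}]'

```text
clock: 37.67
tcp_pos: [0.5402, 0.0972, 0.2324]
ee_rot: [0.683, 0.731, 0.002, 0.003]
ft_force: [0.8, -0.4, -0.6]
opening: 0.897
```

send_rows --series '[{"dx":4,"dy":40,"dz":0,"ax":0,"ay":0,"az":0,"claw":0.9},{"dx":4,"dy":40,"dz":0,"ax":0,"ay":0,"az":0,"claw":0.9},{"dx":4,"dy":35,"dz":0,"ax":0,"ay":0,"az":0,"claw":0.9},{"dx":4,"dy":20,"dz":0,"ax":0,"ay":0,"az":0,"claw":0.9}]'

```text
clock: 38.0
tcp_pos: [0.5561, 0.2423, 0.236]
ee_rot: [0.682, 0.731, 0.005, 0.004]
ft_force: [0.9, 0.8, -0.3]
opening: 0.903
```

```bash
python3 -c "
from h import *
cups(20)"
```

```text
top 0.055 89 [558.4 413.6] 21.1 [120.  72.  48.]
top 0.145 101 [ 533.  -227.2] 21.0 [151. 145. 137.]
top 0.145 90 [ 528.8 -172.2] 20.9 [120.  74.  50.]
top 0.145 84 [519.9 -79.3] 20.7 [165. 164. 158.]
side 0.055 54 [562.1 414.3] 24.6 [117.  73.  50.]
side 0.145 112 [520.5 -80.4] 22.6 [170. 171. 166.]
side 0.145 123 [ 531.3 -173.3] 21.8 [129.  81.  58.]
side 0.145 136 [ 535.1 -228.9] 21.9 [173. 174. 170.]
tcp [556.3 242.3 235.8] jawyaw 4.1 z [ 0.012  0.002 -1.   ] q [19.  8. 86. -0. 85. 15.] F [-0.7  0.1 -0. ] op 0.897
fix [-0.002  0.012  0.005]
```

View pics/s20.png

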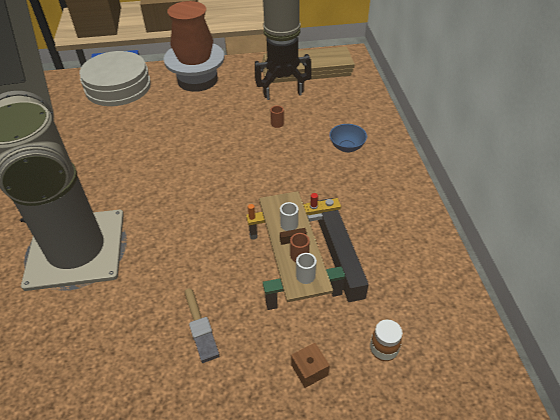

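Three cups are placed. The last is the terracotta one at (0.5585, 0.4136).

send_rows --series '[{"dx":1,"dy":38,"dz":0,"ax":0,"ay":0.006,"az":0,"claw":0.9},{"dx":0,"dy":40,"dz":0,"ax":0,"ay":0.006,"az":0,"claw":0.9},{"dx":0,"dy":40,"dz":-5,"ax":0,"ay":0,"az":0,"claw":0.9},{"dx":0,"dy":30,"dz":-10,"ax":0,"ay":0,"az":0,"claw":0.9},{"dx":0,"dy":15,"dz":-15,"ax":0,"ay":0,"az":0,"claw":0.9}]'

```text
clock: 38.52
tcp_pos: [0.5601, 0.406, 0.211]
ee_rot: [0.684, 0.73, 0.003, 0.002]
ft_force: [1.2, 0.5, 0.3]
opening: 0.902
```

send_rows --series '[{"dx":0,"dy":5,"dz":-20,"ax":0,"ay":0,"az":0,"claw":0.9},{"dx":0,"dy":0,"dz":-20,"ax":0,"ay":0,"az":0,"claw":0.9},{"dx":0,"dy":0,"dz":-20,"ax":0,"ay":0,"az":0,"claw":0.9},{"dx":0,"dy":0,"dz":0,"ax":0,"ay":0,"az":0,"claw":0.9}]'

```text
clock: 38.85
tcp_pos: [0.5591, 0.4135, 0.147]
ee_rot: [0.682, 0.731, 0.003, 0.001]
ft_force: [-1.0, -1.2, -0.3]
opening: 0.898
```

Run:
```python
from h import *
st(4.4)
```

```text
tcp [559.1 413.5 147. ] jawyaw 3.9 z [ 0.006  0.002 -1.   ] q [32. 26. 75. -0. 79. 28.] F [-1.  -1.2 -0.3] op 0.898
fix [-0.002  0.006  0.008]
```

send_rows --series '[{"dx":-2,"dy":0,"dz":-20,"ax":-0.002,"ay":0.006,"az":0.008,"claw":0.9},{"dx":0,"dy":0,"dz":-25,"ax":0,"ay":0,"az":0,"claw":0.9},{"dx":0,"dy":0,"dz":-24,"ax":0,"ay":0,"az":0,"claw":0.9},{"dx":0,"dy":0,"dz":-15,"ax":0,"ay":0,"az":0,"claw":0.9},{"dx":0,"dy":0,"dz":0,"ax":0,"ay":0,"az":0,"claw":0.9}]'

```text
clock: 39.27
tcp_pos: [0.5606, 0.4107, 0.0668]
ee_rot: [0.68, 0.733, 0.002, 0.001]
ft_force: [-0.8, -0.1, -1.3]
opening: 0.9
```

Run:
```python
from h import *
st(4.4)
```

```text
tcp [560.6 410.7  66.8] jawyaw 4.2 z [ 0.005  0.002 -1.   ] q [32. 30. 78. -0. 72. 28.] F [-0.8 -0.1 -1.3] op 0.9
fix [-0.002  0.005  0.003]
```

send_rows --series '[{"dx":-3,"dy":3,"dz":-9,"ax":-0.002,"ay":0.005,"az":0,"claw":0.9},{"dx":-1,"dy":0,"dz":-10,"ax":0,"ay":0,"az":0,"claw":0.8},{"dx":0,"dy":0,"dz":-3,"ax":0,"ay":0,"az":0,"claw":0.6},{"dx":0,"dy":0,"dz":0,"ax":0,"ay":0,"az":0,"claw":0.4},{"dx":0,"dy":0,"dz":0,"ax":0,"ay":0,"az":0,"claw":0.2}]'

```text
clock: 39.68
tcp_pos: [0.5593, 0.4145, 0.0486]
ee_rot: [0.681, 0.732, 0.002, 0.001]
ft_force: [0.1, 0.2, -0.2]
opening: 0.485
```

send_rows --series '[{"dx":0,"dy":0,"dz":0,"ax":0,"ay":0,"az":0,"claw":0.2},{"dx":0,"dy":0,"dz":0,"ax":0,"ay":0,"az":0,"claw":0.2}]'

```text
clock: 39.85
tcp_pos: [0.5598, 0.415, 0.0499]
ee_rot: [0.681, 0.732, 0.003, 0.001]
ft_force: [-0.4, 0.7, -1.2]
opening: 0.488
```

Run:
```python
from h import *
st(4.4)
```

```text
tcp [559.8 415.   49.9] jawyaw 4.2 z [ 0.005  0.003 -1.   ] q [32. 31. 78. -0. 70. 28.] F [-0.4  0.7 -1.2] op 0.488
fix [-0.003  0.005  0.004]
```

send_rows --series '[{"dx":0,"dy":0,"dz":15,"ax":0,"ay":0,"az":0,"claw":0.2},{"dx":0,"dy":0,"dz":30,"ax":0,"ay":0,"az":0,"claw":0.2},{"dx":0,"dy":0,"dz":35,"ax":0,"ay":0,"az":0,"claw":0.2},{"dx":0,"dy":0,"dz":35,"ax":0,"ay":0,"az":0,"claw":0.2},{"dx":0,"dy":-5,"dz":35,"ax":0,"ay":0,"az":0,"claw":0.2}]'

```text
clock: 40.27
tcp_pos: [0.5528, 0.4063, 0.1973]
ee_rot: [0.681, 0.733, -0.006, -0.002]
ft_force: [0.9, 0.4, -0.2]
opening: 0.488
```

send_rows --series '[{"dx":-2,"dy":-20,"dz":15,"ax":0,"ay":0,"az":0,"claw":0.2},{"dx":-4,"dy":-30,"dz":0,"ax":0,"ay":0,"az":0,"claw":0.2},{"dx":-4,"dy":-36,"dz":0,"ax":0,"ay":0,"az":0,"claw":0.2},{"dx":-4,"dy":-36,"dz":0,"ax":0,"ay":0,"az":0,"claw":0.2},{"dx":-4,"dy":-36,"dz":0,"ax":0,"ay":0,"az":0,"claw":0.2}]'

```text
clock: 40.68
tcp_pos: [0.5386, 0.2531, 0.2374]
ee_rot: [0.677, 0.736, 0.009, 0.003]
ft_force: [0.5, -0.8, -0.1]
opening: 0.488
```

send_rows --series '[{"dx":-4,"dy":-36,"dz":0,"ax":0,"ay":0,"az":0,"claw":0.2},{"dx":-4,"dy":-36,"dz":0,"ax":0,"ay":0,"az":0,"claw":0.2},{"dx":-4,"dy":-36,"dz":0,"ax":0,"ay":0,"az":0,"claw":0.2},{"dx":-4,"dy":-36,"dz":0,"ax":0,"ay":0,"az":0,"claw":0.2}]'

```text
clock: 41.02
tcp_pos: [0.5214, 0.1034, 0.2456]
ee_rot: [0.676, 0.736, 0.013, 0.006]
ft_force: [0.1, -0.8, -0.2]
opening: 0.485
```

Run:
```python
from h import *
st(4.4)
```

```text
tcp [521.4 103.4 245.6] jawyaw 4.9 z [ 0.027  0.011 -1.   ] q [ 5. -4. 98.  1. 84.  0.] F [ 0.1 -0.8 -0.2] op 0.485
fix [-0.011  0.027 -0.008]
```

send_rows --series '[{"dx":-2,"dy":-36,"dz":0,"ax":-0.006,"ay":0.014,"az":0,"claw":0.2},{"dx":-2,"dy":-32,"dz":0,"ax":-0.005,"ay":0.013,"az":0,"claw":0.2},{"dx":-2,"dy":-25,"dz":-10,"ax":0,"ay":0,"az":0,"claw":0.2},{"dx":0,"dy":-14,"dz":-15,"ax":0,"ay":0,"az":0,"claw":0.2},{"dx":0,"dy":-6,"dz":-15,"ax":0,"ay":0,"az":0,"claw":0.2}]'

```text
clock: 41.43
tcp_pos: [0.5163, -0.0213, 0.2189]
ee_rot: [0.678, 0.735, 0.004, 0.008]
ft_force: [0.9, -1.5, -2.2]
opening: 0.482
```

send_rows --series '[{"dx":0,"dy":0,"dz":-10,"ax":0,"ay":0,"az":0,"claw":0.2},{"dx":0,"dy":0,"dz":0,"ax":0,"ay":0,"az":0,"claw":0.2}]'

```text
clock: 41.6
tcp_pos: [0.5152, -0.0233, 0.2084]
ee_rot: [0.68, 0.734, 0.004, 0.008]
ft_force: [0.3, 0.9, -1.8]
opening: 0.488
```

Run:
```python
from h import *
st(4.4)
```

```text
tcp [515.2 -23.3 208.4] jawyaw 4.4 z [ 0.017 -0.004 -1.   ] q [ -8.  -5. 103.  -0.  81. -13.] F [ 0.3  0.9 -1.8] op 0.488
fix [0.004 0.017 0.   ]
```

send_rows --series '[{"dx":0,"dy":-2,"dz":-10,"ax":0.004,"ay":0.017,"az":0,"claw":0.2},{"dx":0,"dy":0,"dz":-15,"ax":0,"ay":0,"az":0,"claw":0.2},{"dx":0,"dy":0,"dz":-13,"ax":0,"ay":0,"az":0,"claw":0.2},{"dx":0,"dy":0,"dz":-5,"ax":0,"ay":0,"az":0,"claw":0.2},{"dx":0,"dy":0,"dz":0,"ax":0,"ay":0,"az":0,"claw":0.2}]'

```text
clock: 42.02
tcp_pos: [0.5168, -0.0226, 0.1668]
ee_rot: [0.678, 0.735, 0.001, 0.001]
ft_force: [-0.8, -0.7, -0.4]
opening: 0.485
```

Run:
```python
from h import *
st(4.4); im,d=grab("side"); crop(im,230,140,390,270,5,"s21")
```

```text
tcp [516.8 -22.6 166.8] jawyaw 4.6 z [ 0.002  0.001 -1.   ] q [ -8.  -2. 105.   0.  77. -13.] F [-0.8 -0.7 -0.4] op 0.485
fix [-0.001  0.002 -0.003]
```

View pics/s21.png

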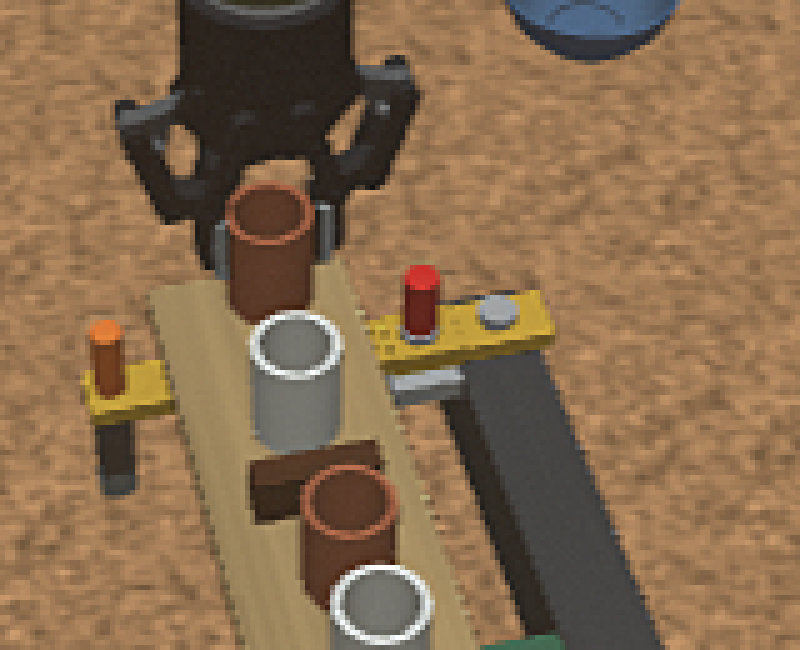

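send_rows --series '[{"dx":-1,"dy":-1,"dz":-8,"ax":0,"ay":0.002,"az":0,"claw":0.2},{"dx":0,"dy":0,"dz":-8,"ax":0,"ay":0,"az":0,"claw":0.2},{"dx":0,"dy":0,"dz":-4,"ax":0,"ay":0,"az":0,"claw":0.2},{"dx":0,"dy":0,"dz":-1,"ax":0,"ay":0,"az":0,"claw":0.2}]'

```text
clock: 42.4
tcp_pos: [0.517, -0.0231, 0.1462]
ee_rot: [0.678, 0.735, 0.001, 0.001]
ft_force: [0.7, -0.6, -2.0]
opening: 0.484
```

send_rows --series '[{"dx":0,"dy":0,"dz":-1.2,"ax":0,"ay":0,"az":0,"claw":0.2},{"dx":0,"dy":0,"dz":-1,"ax":0,"ay":0,"az":0,"claw":0.2}]'

```text
clock: 42.57
tcp_pos: [0.5169, -0.0231, 0.1436]
ee_rot: [0.678, 0.735, 0.001, 0.001]
ft_force: [0.4, 0.3, -0.6]
opening: 0.486
```

send_rows --series '[{"dx":0,"dy":0,"dz":-1.2,"ax":0,"ay":0,"az":0,"claw":0.2},{"dx":0,"dy":0,"dz":-1.2,"ax":0,"ay":0,"az":0,"claw":0.2}]'

```text
clock: 42.73
tcp_pos: [0.5172, -0.0232, 0.1414]
ee_rot: [0.678, 0.735, 0.001, 0.001]
ft_force: [0.5, 1.1, -0.2]
opening: 0.487
```

send_rows --series '[{"dx":0,"dy":0,"dz":-1.2,"ax":0,"ay":0,"az":0,"claw":0.2}]'

```text
clock: 42.82
tcp_pos: [0.5173, -0.0232, 0.1403]
ee_rot: [0.678, 0.735, 0.001, 0.001]
ft_force: [1.1, 0.4, -0.1]
opening: 0.486
```

send_rows --series '[{"dx":0,"dy":0,"dz":-1,"ax":0,"ay":0,"az":0,"claw":0.2}]'

```text
clock: 42.9
tcp_pos: [0.5174, -0.0233, 0.1394]
ee_rot: [0.678, 0.735, 0.001, 0.001]
ft_force: [0.3, 0.2, -0.4]
opening: 0.482
```

send_rows --series '[{"dx":0,"dy":0,"dz":-1,"ax":0,"ay":0,"az":0,"claw":0.2}]'

```text
clock: 42.98
tcp_pos: [0.5175, -0.0233, 0.1384]
ee_rot: [0.678, 0.735, 0.001, 0.001]
ft_force: [-0.5, -0.2, -1.3]
opening: 0.487
```

send_rows --series '[{"dx":0,"dy":0,"dz":-0.8,"ax":0,"ay":0,"az":0,"claw":0.2}]'

```text
clock: 43.07
tcp_pos: [0.5176, -0.0234, 0.1379]
ee_rot: [0.678, 0.735, 0.001, 0.002]
ft_force: [-4.5, 1.3, 8.9]
opening: 0.486
```

Contact. Releasing and retreating clear.

send_rows --series '[{"dx":0,"dy":0,"dz":0,"ax":0,"ay":0,"az":0,"claw":0.65},{"dx":0,"dy":0,"dz":0,"ax":0,"ay":0,"az":0,"claw":0.65},{"dx":0,"dy":0,"dz":5,"ax":0,"ay":0,"az":0,"claw":0.65},{"dx":0,"dy":0,"dz":20,"ax":0,"ay":0,"az":0,"claw":0.65},{"dx":0,"dy":0,"dz":35,"ax":0,"ay":0,"az":0,"claw":0.65}]'

```text
clock: 43.48
tcp_pos: [0.5129, -0.0227, 0.1921]
ee_rot: [0.678, 0.735, -0.002, -0.004]
ft_force: [0.2, 0.3, -0.0]
opening: 0.649
```

send_rows --series '[{"dx":0,"dy":20,"dz":30,"ax":0,"ay":0,"az":0,"claw":0.65},{"dx":0,"dy":38,"dz":10,"ax":0,"ay":0,"az":0,"claw":0.65},{"dx":0,"dy":40,"dz":0,"ax":0,"ay":0,"az":0,"claw":0.65},{"dx":0,"dy":40,"dz":0,"ax":0,"ay":0,"az":0,"claw":0.65},{"dx":0,"dy":40,"dz":0,"ax":0,"ay":0,"az":0,"claw":0.65}]'

```text
clock: 43.9
tcp_pos: [0.5171, 0.1538, 0.2467]
ee_rot: [0.682, 0.731, 0.003, 0.003]
ft_force: [-0.5, 0.3, -0.9]
opening: 0.652
```

send_rows --series '[{"dx":0,"dy":40,"dz":0,"ax":0,"ay":0,"az":0,"claw":0.65},{"dx":0,"dy":40,"dz":0,"ax":0,"ay":0,"az":0,"claw":0.65},{"dx":0,"dy":20,"dz":0,"ax":0,"ay":0,"az":0,"claw":0.65},{"dx":0,"dy":0,"dz":0,"ax":0,"ay":0,"az":0,"claw":0.65},{"dx":0,"dy":0,"dz":0,"ax":0,"ay":0,"az":0,"claw":0.65}]'

```text
clock: 44.32
tcp_pos: [0.5156, 0.2671, 0.2507]
ee_rot: [0.68, 0.734, 0.006, 0.003]
ft_force: [-0.3, -0.6, -0.3]
opening: 0.651
```

Run:
```python
from h import *
cups(22)
z=np.load("last.npz"); X=xyz("top",z["d"]); H=hsv(z["im"])
m=(abs(X[...,2]-.09)<.006)&(X[...,0]<.64)&(X[...,0]>.42)&(X[...,1]<.08)&(X[...,1]>-.3)
p=X[max(blobs(m),key=lambda b:b.sum())]; print("board",cv2.minAreaRect(p[:,:2].astype(np.float32)*1000),p[:,2].mean())
# bystanders
hi=(X[...,2]>.006)&(X[...,2]<.2)&(X[...,0]>.2)&(X[...,0]<.85)&(abs(X[...,1])<.6)&(z["d"]>0)
for b in blobs(hi,30):
    q=X[b]; r=cv2.minAreaRect(q[:,:2].astype(np.float32)*1000); print("obj",np.round(r[0]),np.round(r[1]))
hs=hsv(z["im2"]);X2=xyz("side",z["d2"]);m=((hs[...,0]<4)|(hs[...,0]>174))&(hs[...,1]>180)&(hs[...,2]>110)&(X2[...,1]<.05)&(X2[...,0]>.56)&(X2[...,0]<.65)
print("knob",X2[m].mean(0),X2[m][:,2].max())
crop(z["im2"],230,170,390,300,5,"s22c")
```

```text
top 0.145 197 [ 534.5 -189.3] 41.6 [137. 112.  96.]
top 0.145 86 [519.9 -79.3] 20.8 [165. 164. 158.]
top 0.145 91 [517.  -23.4] 20.5 [123.  74.  49.]
side 0.145 105 [518.9 -24.6] 23.0 [123.  78.  55.]
side 0.145 113 [521.5 -80.6] 22.2 [169. 170. 164.]
side 0.145 249 [ 533.  -191.5] 41.8 [152. 131. 118.]
tcp [515.8 265.7 250.6] jawyaw 4.3 z [ 0.013  0.004 -1.   ] q [22.  4. 90. -0. 86. 18.] F [-0.5 -0.2  0.9] op 0.65
fix [-0.004  0.013  0.003]
board ((521.6695556640625, -126.45524597167969), (100.96902465820312, 299.5058898925781), 4.651484966278076) 0.08997726970238892
obj [748. 272.] [107. 108.]
obj [ 674. -370.] [56. 57.]
obj [ 549. -135.] [230. 322.]
obj [ 512. -396.] [61. 60.]
obj [ 293. -259.] [ 45. 180.]
knob [ 0.59093009 -0.02125599  0.11586309] 0.11954974804232053
```

View pics/s22c.png

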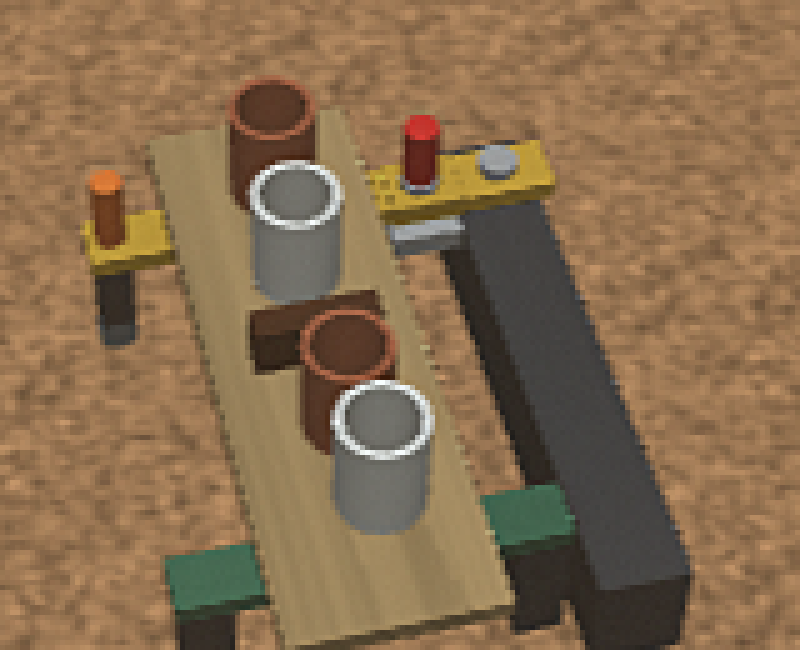

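View pics/t22.png

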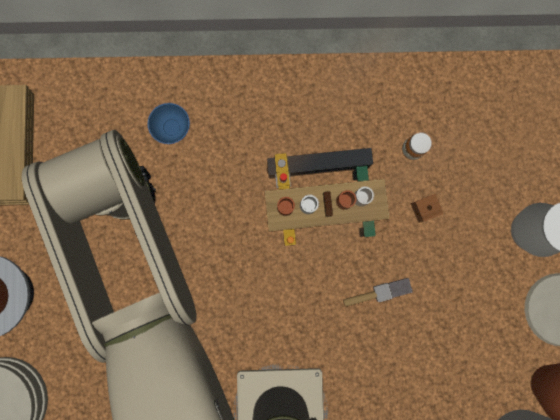

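The last white cup seems to have been knocked: in the top view it is at (365,196). Checking how it stands on the board.

Run:
```python
from h import *
z=np.load("last.npz")
for n,i,d in(("top",z["im"],z["d"]),("side",z["im2"],z["d2"])):
    X=xyz(n,d);H=hsv(i)
    m=(abs(X[...,2]-.145)<.007)&(X[...,1]<-.14)&(X[...,1]>-.3)&(X[...,0]>.4)&(X[...,0]<.65)
    for nm,mm in(("white",m&(H[...,1]<60)),("terra",m&(H[...,1]>=90))):
        b=max(blobs(mm,5),key=lambda b:b.sum()); c=cv2.minEnclosingCircle(X[b][:,:2].astype(np.float32)*1000)
        v=(np.array(c[0])-[522.5,-126.8]); a=np.radians(4.6); R=np.array([[np.cos(a),np.sin(a)],[-np.sin(a),np.cos(a)]])
        print(n,nm,b.sum(),np.round(c,1) if 0 else c,"board frame (across,along)",(R@v).round(1),"z",X[b][:,2].mean())
crop(z["im"],250,150,400,260,5,"t22c")
```

```text
top white 99 ((536.378662109375, -210.43386840820312), 21.22158432006836) board frame (across,along) [  7.1 -84.5] z 0.14507233697570618
top terra 99 ((529.8477783203125, -169.30764770507812), 21.42518424987793) board frame (across,along) [  3.9 -43. ] z 0.14430496234940296
side white 139 ((537.0228881835938, -210.1670379638672), 23.157386779785156) board frame (across,along) [  7.8 -84.3] z 0.14277260548675752
side terra 124 ((531.24072265625, -169.51358032226562), 21.92687225341797) board frame (across,along) [  5.3 -43.3] z 0.14291239101425252
```

View pics/t22c.png

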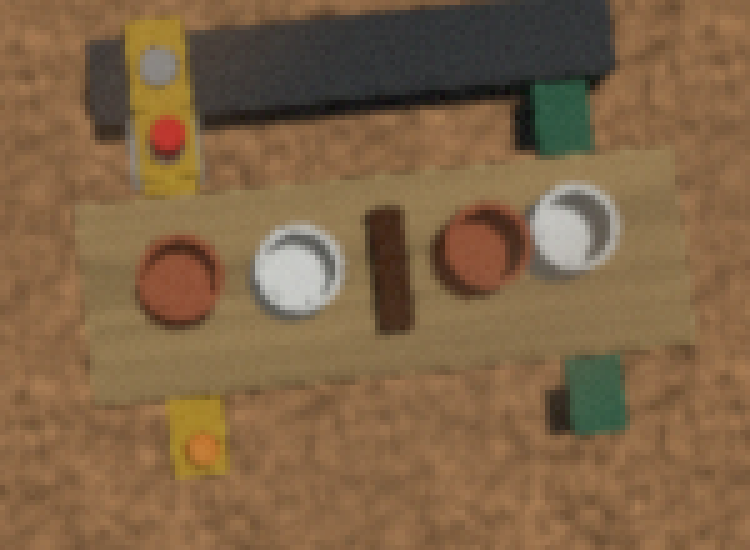

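The knock pushed the white cup about 18 mm, up against its neighbour. Both are still upright, with rims at 145 mm and fully on the board, so nothing needs mending. Handing in.

Run:
```python
from h import *
cups(23); print(robot.job_done())
```

```text
top 0.145 192 [ 534.3 -189.5] 41.7 [139. 113.  98.]
top 0.145 87 [520.1 -79.2] 20.8 [166. 164. 159.]
top 0.145 90 [516.8 -23.7] 21.0 [124.  74.  50.]
side 0.145 98 [519.2 -23.2] 22.8 [126.  80.  56.]
side 0.145 118 [521.2 -80.7] 22.1 [166. 167. 161.]
side 0.145 244 [ 533.5 -190.7] 42.4 [154. 132. 119.]
tcp [516.1 264.7 250.5] jawyaw 4.1 z [ 0.013  0.004 -1.   ] q [22.  4. 90. -0. 86. 18.] F [ 0.1 -0.3 -0.8] op 0.649
fix [-0.004  0.013  0.004]
the job is handed in; nothing more can be done
None
```

The drying stand is set up, all four cups are standing on the ware board, and the job is handed in after about 44 s of the 200 s.

- **Arm and pin:** I swung the yellow arm to its end stop and pushed the pin down until its collar seated on the arm. In the last check the knob top read about 117 mm, which is where it should be with the pin fully home.
- **Board:** It lies level across the yellow arm and the green rail, with its top at 90 mm and roughly 35 mm of overhang beyond each.
- **Cups:** All four are upright with their rims at 145 mm.
- **Bystanders:** The jar, bowl and brush read within a few mm of their starting positions.

One reading changed during the run. After the third cup was placed, something moved the first white cup about 18 mm along the board while the robot was elsewhere. It now touches its terracotta neighbour, which shifted about 3 mm. Both are still upright and wholly on the board, so I left them.

The two cameras disagreed by 2 mm or so on some positions, and no check failed.

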